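# Set up the soldering stand: pillar upright, then its keyed clamp collar

## Task

Lift the steel pillar out of its sloping rest and gently stand it upright on its foot in the middle of the round steel base plate; let go and see that it stands there by itself without wobble for two seconds. Then pick up the clamp collar, turn it so that the flat in its bore meets the flat on the pillar, and lower it gently over the top until it sits fully down on the pillar's shoulder. Leave the stand upright in the middle of the plate with nothing holding it, and leave the other things on the bench where they are.

Things in the scene. Friction and masses are not known exactly. Their poses are not given: they have to be found in the camera images.
- pillar: bright steel pillar, 114 mm tall, about 0.32 kg. Origin: centre of its foot's underside; z along its axis to the tip. Foot 40 mm dia, z 0 to 16; stem 16 mm dia, to 66; shoulder ring 28 mm dia, z 66 to 72; D-section post above. At the start it lies loose in the rest, axis 35 degrees from vertical, tip leaning towards the robot (-x, within 25 degrees sideways), its +x side uppermost
- post (a point): on the pillar's axis at z 88 mm, axes as the pillar's: middle of its D-section post, 18 mm dia with one flat facing the pillar's +x, 3 mm from the axis. The D runs from z 72 (shoulder) to 104 mm, then a blunt taper to the tip at 114 mm. Across the pillar's y it is the full 18 mm wide, so fingers closing along y grip it squarely
- rest: fixed grey bent-steel rest on a base 110 x 70 x 6 mm, 80 mm high in all. Origin: centre of the base's underside; the pillar's tip leans to its -x. The pillar's foot stands on a sloping ledge 56 mm wide (foot's underside centre at x +35, y 0, z +30 mm) and its stem leans on the fork
- fork (a point): where the pillar's stem lies in the rest's shallow fork, 56 mm along the pillar; the fork is 36 mm wide, 10 mm long, open on the upper side. The pillar comes out straight up (60 mm frees it from the fork, 110 mm clears the rest) or along its own +x; not along its own length, as its foot would catch under the fork
- plate: fixed round dark steel base plate on the bench, 100 mm diameter, 8 mm thick, flat top. Origin: centre of its underside. The pillar is to stand at its centre, foot underside 8 mm above the bench
- collar: aluminium clamp collar lying flat, loose on the bench: round body 38 mm outer diameter, 20 mm high, 0.055 kg. A rod 9 mm thick with a small clip sticks out along its +x at mid height, to 54 mm from the axis. Origin: centre of the round body's underside, on the bore's axis; z up
- bore (a point): mouth of the collar's bore: on its axis at its underside, axes as the collar's. The bore goes right through, D-shaped, 22 mm diameter, flat on the +x (rod) side 5 mm from the axis: 2 mm clearance all round the post. It goes on only with the rod pointing the way the pillar's flat faces, within about 10 degrees. Fully down, it rests on the shoulder, 72 mm above the foot's underside
- flux_jar: bystander, leave alone: white jar with black lid, 38 mm across, 30 mm high, among the task's things
- nut: bystander, leave alone: brass ring, 32 mm across, 14 mm bore, 12 mm high, plain round hole: not part of this job
- phone0: bystander, leave alone: opened phone lying flat, 70 x 146 x 9 mm, far right
- phone1: bystander, leave alone: opened phone lying flat, 70 x 146 x 9 mm, far left
- tablet: bystander, leave alone: opened tablet lying flat, 170 x 240 x 9 mm, far middle
- paper_cup: bystander, leave alone: cream paper cup of coffee, 79 mm across the rim, 92 mm high, on the left
- driver: bystander, leave alone: screwdriver lying on the right, 160 mm long along its x, up to about 30 mm high
- tweezers: bystander, leave alone: steel tweezers lying near the robot, 115 mm long, 6 mm high

How it is judged:
By the outcome, as a careful person would: the job done as asked, in the order asked, and still so for the second after the job is handed in, with the robot touching nothing.
It also fails if it takes over 70 s, if anything falls off the work surface, if the arm or the gripper's body presses on something with over 40 N, if the wrist force passes 120 N, or if a joint passes its speed limit or range.

## Robot

A 6-joint arm with a two-finger parallel gripper is mounted at the origin on the work surface. World frame = base frame: x ahead of the robot, y to its left, z up, the work surface at z = 0. Lengths are in m, angles in rad, forces in N, time in s.
With the tool pointing down it reaches from about 0.375 to 0.975 m from the base axis. Payload 3.8 kg.
Tool frame: the origin (TCP) lies at the very end of the fingers, on their centre line; the grasp point (between the pads) lies 19 mm behind it (grip_depth is the distance from the TCP to the grasp point, in m); y points along the fingers, x is the direction in which the jaws open and shut, and the axes are right-handed (so a half turn about y gives the same grasp; the last joint's range is limited). The gripper opens to 85 mm and grips with 20 to 120 N. Pads are 22 mm wide; open, the fingers measure 114 mm over their backs; the gripper's body (76 mm by 85 mm) begins 54 mm behind the grasp point. The pads swing forward as they close: fully open they stand 13 mm farther back than shut.
Start: joints at [-1.295, 0.264, 1.604, -0, 1.274, -0.037], TCP at [0.208, -0.642, 0.231] pointing down, gripper open.
Joint ranges: [-2.63, 2.63], [-0.94, 2.18], [0.31, 2.57], [-1.31, 4.45], [0, 2.66], [-2.55, 2.55]. Speed limits (rad/s): [2.57, 2.57, 3.14, 3.14, 3.14, 3.14].

## Interface

Orientations are given as a unit quaternion [w, x, y, z].
In Python, from station import * gives the robot as it stands.
- The arm moves only by the shell command python3 -m pendant 'ROWS' [OPENING]. ROWS is JSON, a list of rows, each a list of 6 numbers: the shift along the world's x, y, z in m, then the turn, a rotation vector about the world's x, y, z in degrees. A call has 1 to 12 rows; each row shifts and turns the commanded pose from where the row before left it; what a row does not reach is not made up. A row lasts 1/10 s, in which the tool goes at most 50 mm and 8.59 degrees, less where a joint would pass 70% of its speed; a pose out of reach is approached as far as the arm can. A call is refused whole if a number of a shift passes 0.05 or a number of a turn 8.59, either way. A call with a gripper value outside its range is refused whole. OPENING is the opening in per cent of the stroke, from 0 (shut) to 100 (fully open), set as the call begins (- or left out, the last holds). The fingers move at their own pace and stop on an object; the grip force is fixed at half the most. Time passes only in rows, so rows that do not move let the fingers close. It gives the time, the measured TCP pose, the force and the opening at its end, in the units of the state.
- sense(): the state, without advancing time (a new reading comes with each control period).
- get_image(name): name is "scene" or "top"; returns a dict with "color" (400x640x3 uint8, red, green, blue), "vertical_fov" (degrees; the focal length in pixels is half the picture's height over the tangent of half this angle, whatever the lens; pixels are square), "cx", "cy" (the principal point, pixels), "k1" (the pictures are not rectified: a ray, as slopes to the right and down, at radius r is drawn at 1 + k1 r^2 times it, then the intrinsics apply), "R" (3x3) and "t" (3): a world point X has camera coordinates R X + t. Camera axes: x right, y down, z forward; pixel columns grow to the right and rows downward; lengths in m; the calibration is good to about 2 mm. A picture is of the moment at which its call begins. There is no depth.
- sign_off(): hands the job in, once; it reports no verdict.
The state is a dict: "t": time; "qpos": joint angles; "qvel": joint speeds; "tau": joint torques, N m; "position": TCP position; "ee_rot": TCP orientation; "ft_force": force on the tool from outside, world axes, zero at the start; "moment": the same for the moment, N m; "opening": opening from 0.0 (shut) to 1.0 (fully open).
Only numpy, scipy, OpenCV 4.12 (cv2) and the standard library are available. Lean on these libraries where they do the work, as an engineer would, in place of code of your own. Each camera call takes 0.05 s, during which the arm holds its last target.

## Working session

There is one attempt and no reset: what is moved stays moved. The work goes in short steps, Python scripts to look and compute and a shell command to move; the robot and the scene stay as the last step left them, time stands still between calls to the robot, and variables do not carry over. Pictures are saved under pics/ and viewed, and the job is handed in when it is done.

```bash
ls; mkdir -p pics; cat > h.py <<'E'
from station import *
import numpy as np, cv2
from scipy.spatial.transform import Rotation as Rn
def snap(n,f):
    im=get_image(n); cv2.imwrite(f'pics/{f}.png',im['color'][:,:,::-1]); 
    import pickle; pickle.dump(im,open(f'pics/{f}.pkl','wb')); return im
def load(f):
    import pickle; return pickle.load(open(f'pics/{f}.pkl','rb'))
def ray(im,u,v):
    h=im['color'].shape[0]; f=h/2/np.tan(np.radians(im['vertical_fov'])/2)
    d=np.array([(u-im['cx'])/f,(v-im['cy'])/f]); s=d.copy()
    for _ in range(30): s=d/(1+im['k1']*(s@s))
    R=np.array(im['R']);t=np.array(im['t'])
    w=R.T@np.array([s[0],s[1],1]); return -R.T@t, w/np.linalg.norm(w)
def onz(im,u,v,z):
    c,w=ray(im,u,v); return c+w*(z-c[2])/w[2]
def proj(im,X):
    h=im['color'].shape[0]; f=h/2/np.tan(np.radians(im['vertical_fov'])/2)
    p=np.array(im['R'])@np.array(X)+np.array(im['t']); s=p[:2]/p[2]; s=s*(1+im['k1']*(s@s))
    return np.array([im['cx'],im['cy']])+f*s
def tri(a,b):
    (c1,w1),(c2,w2)=a,b
    A=np.array([w1,-w2]).T; x=np.linalg.lstsq(A,c2-c1,rcond=None)[0]
    p,q=c1+w1*x[0],c2+w2*x[1]; return (p+q)/2,np.linalg.norm(p-q)
E
python3 - <<'E'
from h import *
print(sense())
for n in('scene','top'):
    im=snap(n,n+'0'); print(n,-np.array(im['R']).T@np.array(im['t']),im['vertical_fov'],im['k1'],im['cx'],im['cy'],np.array(im['R']).round(2).tolist())
E
```

```text
pics
{'t': 0.0, 'qpos': array([-1.29491153e+00,  2.64759990e-01,  1.60539097e+00,  3.04508627e-05,
        1.27371262e+00, -3.68776121e-02]), 'qvel': array([ 0.00111686, -0.00051808,  0.00024029, -0.00157153,  0.0016011 ,
       -0.00043948]), 'tau': array([ 1.48989508e-03, -5.15111876e+01, -3.67307353e+01,  1.98374198e-05,
        1.26892951e-02, -4.45047178e-06]), 'position': array([ 0.20750904, -0.6415305 ,  0.22994827]), 'ee_rot': array([ 0.57227284, -0.57126466,  0.41665368, -0.41540366]), 'ft_force': array([-0.39606822,  0.47504935,  0.86532879]), 'moment': array([-0.02783383,  0.01826248, -0.03740749]), 'opening': 0.9988261156178425}
scene [ 1.10569569 -0.16798054  0.83759188] 57.545635005962346 0.00981552075408926 323.6931623782024 194.04885966615888 [[0.26, 0.96, 0.02], [0.78, -0.21, -0.59], [-0.56, 0.17, -0.81]]
top [0.50567895 0.0148628  1.15209608] 56.91854076698341 0.016654575843559873 317.90003852245684 199.40199040025396 [[-0.0, -1.0, 0.01], [-1.0, 0.0, -0.08], [0.08, -0.01, -1.0]]
```

View pics/scene0.png

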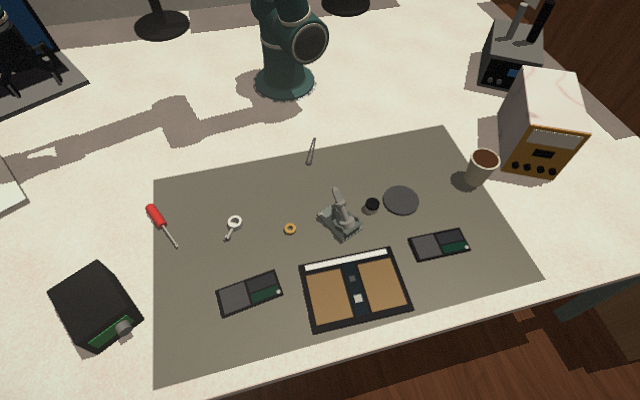

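View pics/top0.png

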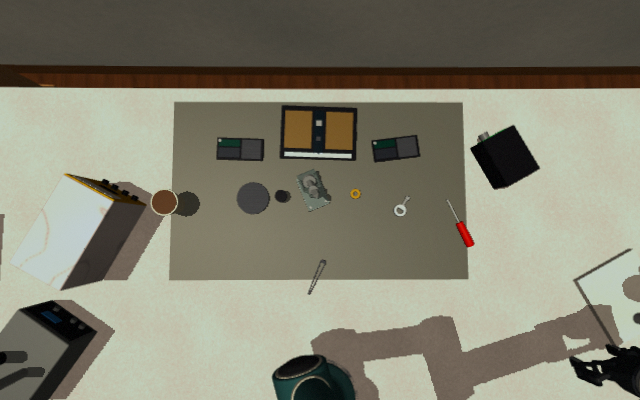

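The robot's arm is off to the right. The plate (253,198), jar (283,196), rest and pillar (313,190), nut (355,194) and collar (401,208) all show in the top view. I'll zoom in next.

```bash
python3 - <<'E'
from h import *
a=load('top0')['color'][160:225,285:350,::-1]; b=load('scene0')['color'][175:250,305:380,::-1]
a=cv2.resize(a,(400,400),interpolation=cv2.INTER_CUBIC); b=cv2.resize(b,(400,400),interpolation=cv2.INTER_CUBIC)
c=load('top0')['color'][180:230,380:430,::-1]; d=load('scene0')['color'][200:250,210:260,::-1]
c=cv2.resize(c,(200,200),interpolation=cv2.INTER_CUBIC);d=cv2.resize(d,(200,200),interpolation=cv2.INTER_CUBIC)
o=np.zeros((600,800,3),np.uint8);o[:400,:400]=a;o[:400,400:]=b;o[400:,:200]=c;o[400:,200:400]=d
cv2.imwrite('pics/z0.png',o)
E
```

```text
(no output)
```

View pics/z0.png

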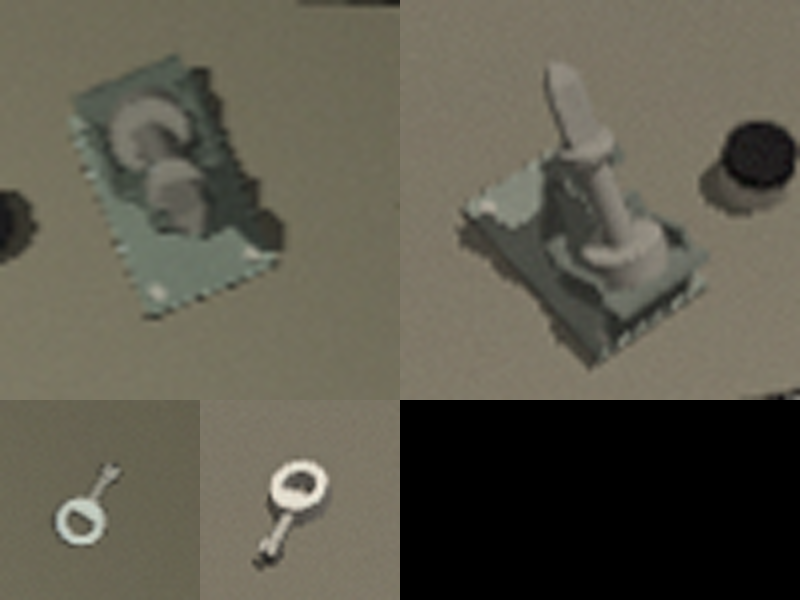

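```bash
python3 - <<'E'
from h import *
im=load('top0'); sc=load('scene0')
def T(x,y): return (285+x*65/400-.5+.08,160+y*65/400-.5+.08)
def S(x,y): return (305+(x-400)*75/400-.42,175+y*75/400-.42)
P={k:onz(im,*T(*v),.006)[:2] for k,v in dict(bl=(75,100),br=(182,55),fr=(282,262),fl=(150,318)).items()}
for k in P:print(k,P[k].round(4))
def ang(a,b):d=P[b]-P[a];return np.degrees(np.arctan2(d[1],d[0])).round(1),np.linalg.norm(d).round(4)
print('left',ang('fl','bl'),'right',ang('fr','br'),'front',ang('fr','fl'),'back',ang('br','bl'))
print('ctr',np.mean(list(P.values()),axis=0))
# circle things
hsv=None
def blob(im,mask,box):
    m=np.zeros_like(mask);x0,y0,x1,y1=box;m[y0:y1,x0:x1]=mask[y0:y1,x0:x1]
    n,l,s,c=cv2.connectedComponentsWithStats(m.astype(np.uint8));i=1+np.argmax(s[1:,4]);return c[i],s[i],l==i
c=im['color'].astype(int)
for name,box in dict(plate=(228,175,275,222),jar=(270,184,295,208)).items():
    p,s,_=blob(im,c.sum(2)<(240 if name=='plate' else 120),box);print(name,p,s,onz(im,*p,.008 if name=='plate' else .03))
p,s,m=blob(im,c.sum(2)>330,(385,185,420,225));print('collar',p,s)
c2=sc['color'].astype(int)
p,s,_=blob(sc,c2.sum(2)<290,(375,178,425,220));print('plate scene',p,s,onz(sc,*p,.008))
print(c[198,253],c[198,283],c[230,220],c[211,395],c2[200,400],c2[215,450])
E
```

```text
bl [0.6696 0.0698]
br [0.6928 0.0154]
fr [ 0.587  -0.0352]
fl [0.5587 0.0316]
left (np.float64(19.0), np.float64(0.1173)) right (np.float64(25.6), np.float64(0.1172)) front (np.float64(113.0), np.float64(0.0725)) back (np.float64(113.0), np.float64(0.0591))
ctr [0.62702411 0.02038644]
plate [252.86100861 197.80688807] [237 182  33  32 813] [0.60052633 0.20568535 0.008     ]
jar [281.04672897 195.57009346] [276 190  12  12 107] [0.60551088 0.11635706 0.03      ]
collar [401.1322314  207.63636364] [394 196  16  20 121]
plate scene [400.27977528 200.56853933] [382 185  37  32 890] [0.60606678 0.20317618 0.008     ]
[64 64 62] [30 28 29] [131 127 106] [190 200 194] [81 78 76] [124 118 101]
```

```bash
python3 - <<'E'
from h import *
a=load('top0')['color'][165:215,292:334,::-1]; b=load('scene0')['color'][180:248,310:366,::-1]
a=cv2.resize(a,None,fx=9.5,fy=12*9.5/12,interpolation=cv2.INTER_NEAREST)
b=cv2.resize(b,None,fx=7,fy=7,interpolation=cv2.INTER_NEAREST)
o=np.zeros((480,800,3),np.uint8);o[:a.shape[0],:a.shape[1]]=a;o[:b.shape[0],400:400+b.shape[1]]=b
o=cv2.convertScaleAbs(o,alpha=1.5)
cv2.imwrite('pics/z1.png',o)
E
```

```text
(no output)
```

View pics/z1.png

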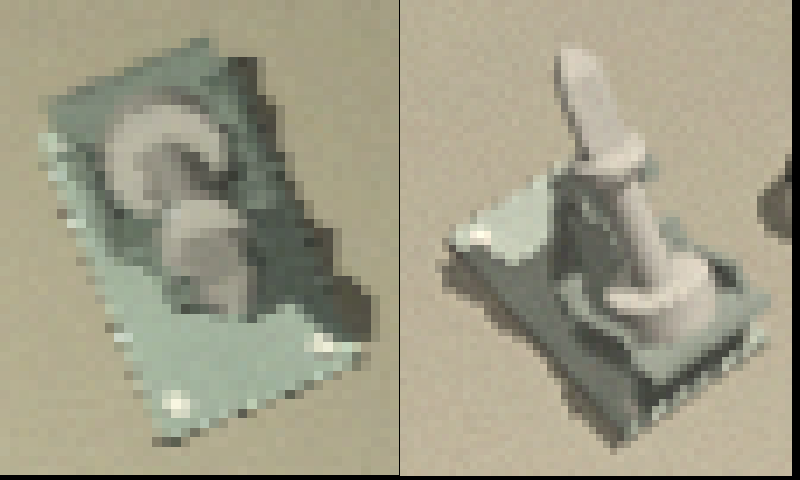

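```bash
python3 - <<'E'
from h import *
for n in('top0','scene0'):
    im=load(n); c=cv2.GaussianBlur(im['color'],(3,3),0.7).astype(float)
    q=(c[:,:,0]-c[:,:,2])/c.sum(2)
    box=(290,163,336,216) if n=='top0' else (308,178,370,246)
    x0,y0,x1,y1=box
    z=(q[y0:y1,x0:x1]*2000).clip(-40,200)+40
    o=cv2.resize(z.astype(np.uint8),None,fx=7,fy=7,interpolation=cv2.INTER_NEAREST)
    cv2.imwrite(f'pics/q_{n}.png',o)
a=cv2.imread('pics/q_top0.png');b=cv2.imread('pics/q_scene0.png');h=max(a.shape[0],b.shape[0])
o=np.zeros((h,a.shape[1]+b.shape[1],3),np.uint8);o[:a.shape[0],:a.shape[1]]=a;o[:b.shape[0],a.shape[1]:]=b;cv2.imwrite('pics/q.png',o);print(o.shape)
E
```

```text
(476, 756, 3)
```

View pics/q.png

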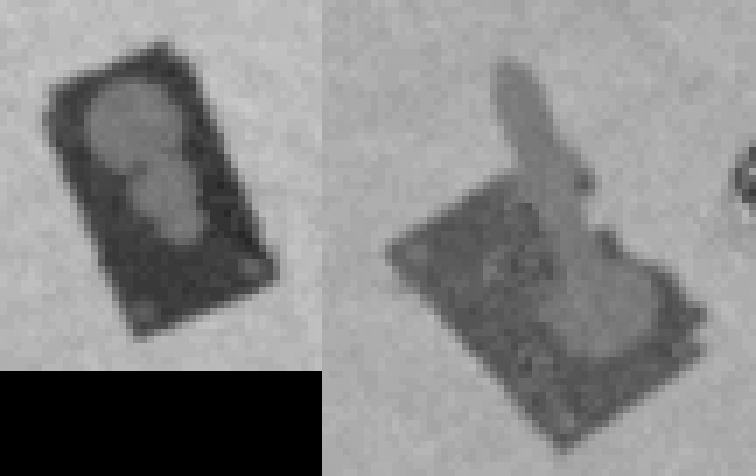

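The chroma picture separates the green rest, the steel pillar and the bench cleanly in both views. The tip is near (317,197) in the top view and (335,187) in the scene view.

```bash
cat >> h.py <<'E'
def chroma(im):
    c=cv2.GaussianBlur(im['color'],(3,3),0.7).astype(np.float32)
    return (c[:,:,0]-c[:,:,2])/c.sum(2)
def up(q,box,k=8):
    x0,y0,x1,y1=box
    return cv2.resize(q[y0:y1,x0:x1],None,fx=k,fy=k,interpolation=cv2.INTER_CUBIC)
def topx(p,box,k=8):
    return np.array([box[0]+(p[0]+.5)/k-.5, box[1]+(p[1]+.5)/k-.5])
E
python3 - <<'E'
from h import *
im=load('top0');q=chroma(im);box=(290,163,336,216)
u=up(q,box)
print(np.percentile(q[163:216,290:336],[2,10,25,40,60,80]).round(3), 'pillar',q[181,309],q[190,313])
m=(u<.036).astype(np.uint8)
cs,_=cv2.findContours(m,cv2.RETR_EXTERNAL,cv2.CHAIN_APPROX_NONE);c=max(cs,key=cv2.contourArea)
pts=np.array([topx(p[0],box) for p in c]); print(cv2.contourArea(c)/64)
w=np.array([onz(im,*p,.004)[:2] for p in pts])
r=cv2.minAreaRect(w.astype(np.float32)*1000);print(r)
# edge line fits using nominal yaw
yaw=np.radians(22); 
for it in range(4):
    R=np.array([[np.cos(yaw),-np.sin(yaw)],[np.sin(yaw),np.cos(yaw)]]); ctr=np.array(r[0])/1000 if it==0 else ctr
    l=(w-ctr)@R
    out={}
    for nm,sel in dict(front=(l[:,0]<-.045)&(abs(l[:,1])<.028),left=(l[:,1]>.026)&(l[:,0]>-.045)&(l[:,0]<.0),right=(l[:,1]<-.026)&(l[:,0]>-.045)&(l[:,0]<.0),back=(l[:,0]>.045)&(abs(l[:,1])<.025)).items():
        vx,vy,x,y=cv2.fitLine((l[sel]*1000).astype(np.float32),cv2.DIST_HUBER,0,.01,.01).ravel(); a=np.degrees(np.arctan2(vy,vx)); out[nm]=(round(float(a)%180,1),round(float(x),1),round(float(y),1),sel.sum())
    print(np.degrees(yaw).round(2),ctr.round(4),out)
    f=lambda a:(a+45)%90-45
    yaw+=np.radians(np.mean([f(out[k][0]) for k in('front','left','right')]))
    mid=np.array([out['front'][1]/1000+.055,(out['left'][2]+out['right'][2])/2000]); ctr=ctr+R@mid
E
```

```text
[0.008 0.012 0.033 0.066 0.071 0.073] pillar 0.036900368 0.039855074
817.0
((626.763916015625, 22.729049682617188), (119.4112548828125, 71.9925537109375), 22.92094612121582)
22.0 [0.6268 0.0227] {'front': (90.0, -58.9, -1.5, np.int64(133)), 'left': (0.8, -23.2, 34.1, np.int64(107)), 'right': (179.7, -22.2, -35.4, np.int64(106)), 'back': (91.0, 58.9, -3.8, np.int64(117))}
22.17 [0.6234 0.0207] {'front': (90.0, -54.9, -4.1, np.int64(133)), 'left': (0.9, -22.7, 34.8, np.int64(106)), 'right': (179.9, -17.4, -34.7, np.int64(105)), 'back': (90.8, 62.8, -3.7, np.int64(117))}
22.43 [0.6235 0.0207] {'front': (89.7, -55.0, 5.7, np.int64(132)), 'left': (0.6, -22.6, 34.8, np.int64(106)), 'right': (179.8, -27.8, -34.7, np.int64(106)), 'back': (90.5, 62.7, -3.6, np.int64(117))}
22.47 [0.6234 0.0208] {'front': (89.7, -55.0, 5.7, np.int64(132)), 'left': (0.6, -22.6, 34.8, np.int64(106)), 'right': (179.7, -27.8, -34.7, np.int64(106)), 'back': (90.5, 62.7, -3.7, np.int64(117))}
```

```bash
cat >> h.py <<'E'
yw=np.radians(22.45); rest=np.array([.6234,.0208,0])
Rr=Rn.from_euler('z',yw).as_matrix(); Rp=Rr@Rn.from_euler('y',-35,degrees=True).as_matrix()
foot=rest+Rr@np.array([.035,0,.030])
def pil(x,y,z): return foot+Rp@np.array([x,y,z])
E
python3 - <<'E'
from h import *
print('foot',foot,'post88',pil(0,0,.088),'axis',Rp[:,2],'tip',pil(0,0,.114))
out=[]
for n,box in(('top0',(290,163,336,216)),('scene0',(308,178,364,246))):
    im=load(n);x0,y0,x1,y1=box;k=7
    o=cv2.resize(im['color'][y0:y1,x0:x1,::-1],None,fx=k,fy=k,interpolation=cv2.INTER_NEAREST);o=cv2.convertScaleAbs(o,alpha=1.4)
    def px(X): p=proj(im,X); return tuple(int(round(v)) for v in ((p[0]-x0+.5)*k,(p[1]-y0+.5)*k))
    def ring(r,z,col): 
        a=np.linspace(0,2*np.pi,40); cv2.polylines(o,[np.array([px(pil(r*np.cos(t),r*np.sin(t),z)) for t in a])],True,col,1)
    ring(.02,0,(0,0,255));ring(.02,.016,(0,0,255));ring(.014,.072,(255,0,0));ring(.009,.104,(0,255,0))
    cv2.line(o,px(pil(0,0,0)),px(pil(0,0,.114)),(0,255,255),1)
    cv2.polylines(o,[np.array([px(rest+Rr@np.array([sx*.055,sy*.035,.006])) for sx,sy in((1,1),(1,-1),(-1,-1),(-1,1))])],True,(255,0,255),1)
    out.append(o)
h=max(a.shape[0] for a in out);o=np.zeros((h,sum(a.shape[1] for a in out),3),np.uint8);x=0
for a in out:o[:a.shape[0],x:x+a.shape[1]]=a;x+=a.shape[1]
cv2.imwrite('pics/ov.png',o)
E
```

```text
foot [0.65574746 0.0341657  0.03      ] post88 [0.60909805 0.01489056 0.10208538] axis [-0.53010688 -0.21903568  0.81915204] tip [0.59531528 0.00919563 0.12338333]
```

View pics/ov.png

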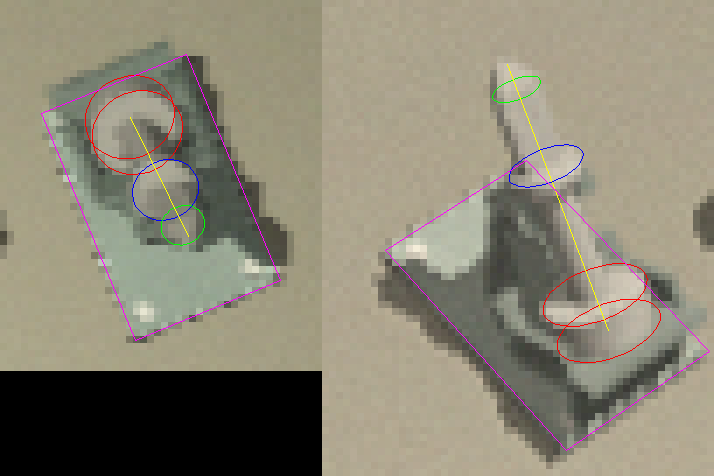

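```bash
python3 - <<'E'
from h import *
def sil(im,X,r,h):
    a=np.linspace(0,2*np.pi,90); P=np.array([proj(im,[X[0]+r*np.cos(t),X[1]+r*np.sin(t),z]) for z in(0,h) for t in a],np.float32)
    m=cv2.moments(cv2.convexHull(P)); return np.array([m['m10']/m['m00'],m['m01']/m['m00']]),m['m00']
def find(n,box,thr,X0,r,h):
    im=load(n);u=up(chroma(im),box);m=(u<thr).astype(np.uint8)
    c=max(cv2.findContours(m,cv2.RETR_EXTERNAL,cv2.CHAIN_APPROX_NONE)[0],key=cv2.contourArea);c=cv2.convexHull(c)
    M=cv2.moments(c);p=topx((M['m10']/M['m00'],M['m01']/M['m00']),box)
    X=np.array(X0,float)
    for _ in range(4):
        s,A=sil(im,X,r,h); X[:2]+=(onz(im,*p,h)-onz(im,*s,h))[:2]
    print(n,p.round(2),'area',M['m00']/64,'pred',A,X.round(4))
for n,b in(('top0',(232,177,274,219)),('scene0',(376,178,424,222))): find(n,b,.04,(.6,.205),.05,.008)
E
```

```text
top0 [252.58 197.72] area 782.4609375 pred 823.8107027250808 [0.6012 0.207 ]
scene0 [400.61 200.05] area 810.03125 pred 879.2812996397261 [0.601  0.2068]
```

```bash
cat >> h.py <<'E'
def cur():
    s=sense(); q=s['ee_rot']; return np.array(s['position']),Rn.from_quat([q[1],q[2],q[3],q[0]]).as_matrix(),s
def plan(Pg,Rg):
    p,R,s=cur(); rv=np.degrees(Rn.from_matrix(Rg@R.T).as_rotvec())
    print('now',p.round(4),'shift',(np.array(Pg)-p).round(4),'turn',rv.round(2),np.linalg.norm(rv).round(1),'q',s['qpos'].round(2),'F',s['ft_force'].round(1),'op',round(s['opening'],3),'t',s['t'])
def tool(ydir,xdir):
    y=np.array(ydir)/np.linalg.norm(ydir); x=np.array(xdir)-np.dot(xdir,y)*y; x/=np.linalg.norm(x)
    return np.array([x,y,np.cross(x,y)]).T
E
python3 - <<'E'
from h import *
p,R,s=cur();print(R.round(3))
ax=Rp[:,2]
for sg in(1,-1):
    Rg=tool(-ax,sg*Rp[:,1]); print(sg,Rg.round(3).tolist())
    plan(pil(0,0,.076+.12),Rg)
    plan(pil(0,0,.076+.12),tool([0,0,-1],sg*Rp[:,1]))
E
```

```text
[[ 0.308 -0.001  0.951]
 [-0.951  0.002  0.308]
 [-0.002 -1.     0.   ]]
1 [[-0.382, 0.53, -0.757], [0.924, 0.219, -0.313], [-0.0, -0.819, -0.574]]
now [ 0.2075 -0.6416  0.2301] shift [ 0.3443  0.6328 -0.0395] turn [  49.56   18.4  -167.5 ] 175.6 q [-1.29  0.26  1.61  0.    1.27 -0.04] F [ 0.4 -0.1  0.1] op 0.999 t 0.1
now [ 0.2075 -0.6416  0.2301] shift [ 0.3443  0.6328 -0.0395] turn [-5.0000e-02  1.7000e-01 -1.7547e+02] 175.5 q [-1.29  0.26  1.61  0.    1.27 -0.04] F [ 0.4 -0.1  0.1] op 0.999 t 0.1
-1 [[0.382, 0.53, 0.757], [-0.924, 0.219, 0.313], [0.0, -0.819, 0.574]]
now [ 0.2075 -0.6416  0.2301] shift [ 0.3443  0.6328 -0.0395] turn [ 11.97 -32.89   4.35] 35.3 q [-1.29  0.26  1.61  0.    1.27 -0.04] F [ 0.4 -0.1  0.1] op 0.999 t 0.1
now [ 0.2075 -0.6416  0.2301] shift [ 0.3443  0.6328 -0.0395] turn [-0.11 -0.04  4.53] 4.5 q [-1.29  0.26  1.61  0.    1.27 -0.04] F [ 0.4 -0.1  0.1] op 0.999 t 0.1
```

```bash
python3 -m pendant '[[0.02,0.037,0.007,0,0,0],[0.02,0.037,0.007,0,0,0],[0.02,0.037,0.007,0,0,0],[0.02,0.037,0.007,0,0,0],[0.02,0.037,0.007,0,0,0],[0.02,0.037,0.007,0,0,0],[0.02,0.037,0.007,0,0,0],[0.02,0.037,0.007,0,0,0],[0.02,0.037,0.007,0,0,0],[0.02,0.037,0.007,0,0,0],[0.02,0.037,0.007,0,0,0],[0.02,0.037,0.007,0,0,0]]' 100
python3 - <<'E'
from h import *
plan(pil(0,0,.076+.12),tool(-Rp[:,2],-Rp[:,1]))
E
```

```text
t: 1.3
position: [0.4479, -0.1965, 0.3152]
ee_rot: [-0.572, 0.572, -0.416, 0.416]
ft_force: [0.7, -0.0, 0.6]
opening: 1.007
now [ 0.4479 -0.1965  0.3152] shift [ 0.1039  0.1878 -0.1246] turn [ 12.07 -32.88   4.39] 35.3 q [-0.46 -0.14  1.87 -0.    1.4   0.79] F [ 0.7 -0.   0.6] op 1.007 t 1.3
```

```bash
python3 -m pendant '[[0.013,0.0235,-0.005,1.51,-4.11,0.55],[0.013,0.0235,-0.005,1.51,-4.11,0.55],[0.013,0.0235,-0.005,1.51,-4.11,0.55],[0.013,0.0235,-0.005,1.51,-4.11,0.55],[0.013,0.0235,-0.005,1.51,-4.11,0.55],[0.013,0.0235,-0.005,1.51,-4.11,0.55],[0.013,0.0235,-0.005,1.51,-4.11,0.55],[0.013,0.0235,-0.005,1.51,-4.11,0.55],[0,0,0,0,0,0]]'
python3 - <<'E'
from h import *
plan(pil(0,0,.076+.12),tool(-Rp[:,2],-Rp[:,1]))
plan(pil(0,0,.076+.05),tool(-Rp[:,2],-Rp[:,1]))
E
```

```text
t: 2.2
position: [0.5493, -0.0081, 0.2716]
ee_rot: [0.738, -0.384, 0.258, -0.491]
ft_force: [-1.2, -0.4, -0.7]
opening: 1.0
now [ 0.5493 -0.0081  0.2716] shift [ 0.0026 -0.0007 -0.0811] turn [-0.13 -0.25 -0.13] 0.3 q [-0.3  -0.32  2.21  0.52  0.83  0.61] F [-1.2 -0.4 -0.7] op 1.0 t 2.2
now [ 0.5493 -0.0081  0.2716] shift [ 0.0397  0.0147 -0.1384] turn [-0.13 -0.25 -0.13] 0.3 q [-0.3  -0.32  2.21  0.52  0.83  0.61] F [-1.2 -0.4 -0.7] op 1.0 t 2.2
```

```bash
python3 -m pendant '[[0.0026,-0.0007,-0.027,-0.13,-0.25,-0.13],[0,0,-0.027,0,0,0],[0,0,-0.027,0,0,0],[0.0093,0.0038,-0.0143,0,0,0],[0.0093,0.0038,-0.0143,0,0,0],[0.0093,0.0038,-0.0143,0,0,0],[0.0093,0.0038,-0.0143,0,0,0],[0,0,0,0,0,0]]' 
python3 - <<'E'
from h import *
plan(pil(0,0,.075),tool(-Rp[:,2],-Rp[:,1]))
snap('top','top1');snap('scene','scene1')
a=load('top1')['color'][140:230,270:380,::-1]; b=load('scene1')['color'][140:250,290:400,::-1]
a=cv2.resize(a,None,fx=3.6,fy=3.6,interpolation=cv2.INTER_CUBIC);b=cv2.resize(b,(400,400),interpolation=cv2.INTER_CUBIC)
o=np.zeros((400,800,3),np.uint8);o[:a.shape[0],:a.shape[1]]=a;o[:,400:]=b;cv2.imwrite('pics/z2.png',cv2.convertScaleAbs(o,alpha=1.4))
E
```

```text
t: 3.0
position: [0.5909, 0.0044, 0.135]
ee_rot: [0.737, -0.384, 0.256, -0.494]
ft_force: [-0.8, -0.6, 0.0]
opening: 1.003
now [0.5909 0.0044 0.135 ] shift [ 0.0251  0.0133 -0.0435] turn [0.1  0.03 0.07] 0.1 q [-0.23 -0.08  2.29  0.73  0.52  0.38] F [-0.8 -0.6  0. ] op 1.003 t 3.0
```

View pics/z2.png

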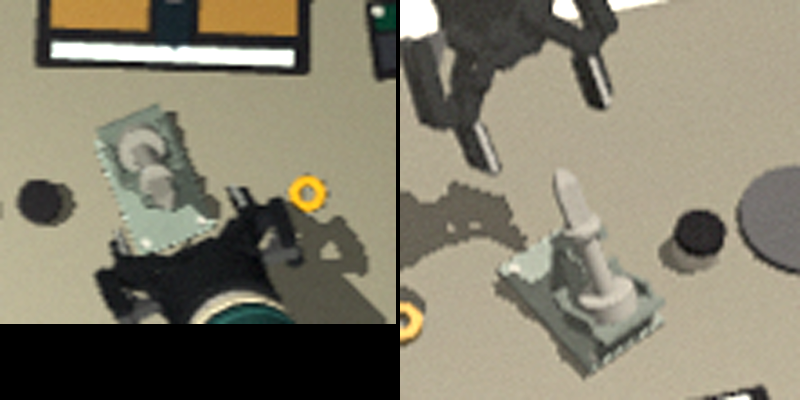

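Both fingers straddle the pillar's tip symmetrically (fingertips at (240,195) and (120,245) in the zoomed top view). Next: advance along the axis and close.

```bash
python3 -m pendant '[[0.005,0.0026,-0.0087,0,0,0],[0.005,0.0026,-0.0087,0,0,0],[0.005,0.0026,-0.0087,0,0,0],[0.005,0.0026,-0.0087,0,0,0],[0.005,0.0026,-0.0087,0,0,0],[0,0,0,0,0,0],[0,0,0,0,0,0]]' 
python3 - <<'E'
from h import *
plan(pil(0,0,.075),tool(-Rp[:,2],-Rp[:,1]))
p,R,s=cur();print('in pillar frame',(Rp.T@(p-foot)*1000).round(1))
E
```

```text
t: 3.8
position: [0.6163, 0.0175, 0.0929]
ee_rot: [0.737, -0.383, 0.255, -0.495]
ft_force: [-0.8, -1.0, -0.7]
opening: 1.0
now [0.6163 0.0175 0.0929] shift [-0.0003  0.0002 -0.0014] turn [0.12 0.2  0.1 ] 0.3 q [-0.19  0.04  2.28  0.86  0.43  0.27] F [-0.8 -1.  -0.7] op 1.0 t 3.8
in pillar frame [ 1.  -0.3 76.1]
```

Good. Close, step by step, watching the force.

```bash
python3 -m pendant '[[0,0,0,0,0,0],[0,0,0,0,0,0],[0,0,0,0,0,0],[0,0,0,0,0,0],[0,0,0,0,0,0],[0,0,0,0,0,0],[0,0,0,0,0,0],[0,0,0,0,0,0]]' 0
python3 - <<'E'
from h import *
p,R,s=cur();print('in pillar frame',(Rp.T@(p-foot)*1000).round(1),s['opening']*85,s['moment'])
snap('top','top2');snap('scene','scene2')
a=load('top2')['color'][140:230,270:380,::-1]; b=load('scene2')['color'][140:250,290:400,::-1]
a=cv2.resize(a,None,fx=3.6,fy=3.6,interpolation=cv2.INTER_CUBIC);b=cv2.resize(b,(400,400),interpolation=cv2.INTER_CUBIC)
o=np.zeros((400,800,3),np.uint8);o[:a.shape[0],:a.shape[1]]=a;o[:,400:]=b;cv2.imwrite('pics/z3.png',cv2.convertScaleAbs(o,alpha=1.4))
E
```

```text
t: 4.6
position: [0.6166, 0.0171, 0.0941]
ee_rot: [0.737, -0.383, 0.254, -0.495]
ft_force: [-4.6, -2.0, 5.4]
opening: 0.188
in pillar frame [ 1.8 -0.9 77. ] 15.968562867184598 [-0.21224982  0.46947578  0.09733989]
```

View pics/z3.png

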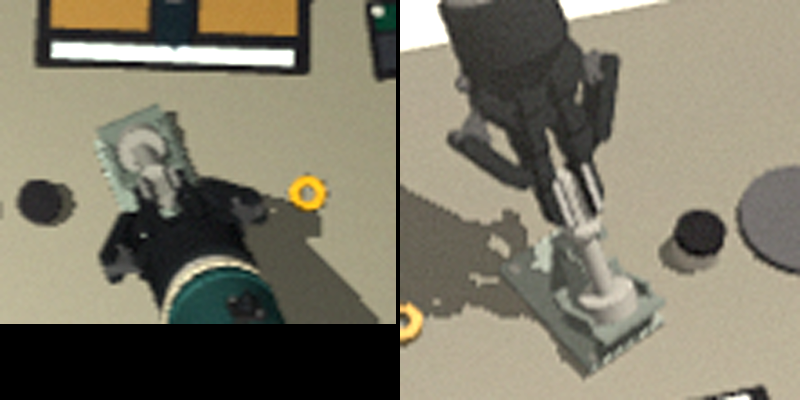

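Gripped at opening 16 mm, with about 7 N along the axis (the pads swing forward as they close). Lift straight up.

```bash
python3 -m pendant '[[0,0,0.005,0,0,0],[0,0,0.008,0,0,0],[0,0,0.012,0,0,0],[0,0,0.015,0,0,0],[0,0,0.02,0,0,0],[0,0,0.02,0,0,0],[0,0,0.02,0,0,0],[0,0,0.02,0,0,0],[0,0,0.02,0,0,0],[0,0,0.02,0,0,0],[0,0,0,0,0,0]]'
python3 - <<'E'
from h import *
p,R,s=cur();print((Rp.T@(p-foot)*1000).round(1),s['opening']*85,s['moment'],s['ft_force'])
snap('top','top3');snap('scene','scene3')
a=load('top3')['color'][140:230,270:380,::-1]; b=load('scene3')['color'][100:250,290:440,::-1]
a=cv2.resize(a,None,fx=3.6,fy=3.6,interpolation=cv2.INTER_CUBIC);b=cv2.resize(b,(400,400),interpolation=cv2.INTER_CUBIC)
o=np.zeros((400,800,3),np.uint8);o[:a.shape[0],:a.shape[1]]=a;o[:,400:]=b;cv2.imwrite('pics/z4.png',cv2.convertScaleAbs(o,alpha=1.4))
# goal
y=Rn.from_euler('z',22.45,degrees=True).as_matrix()
plan([.6011,.2069,.25],tool([0,0,-1],-y[:,1]))
E
```

```text
t: 5.8
position: [0.6179, 0.017, 0.2568]
ee_rot: [0.737, -0.383, 0.253, -0.496]
ft_force: [1.3, 0.1, -2.8]
opening: 0.192
[ 96.   -1.4 209.6] 16.3563954525739 [-0.24067206  0.62118768 -0.06118782] [ 1.3249818   0.09534981 -2.79386276]
now [0.6158 0.0174 0.2526] shift [-0.0147  0.1895 -0.0026] turn [-1.320e+01  3.254e+01  2.000e-02] 35.1 q [-0.19 -0.17  2.14  0.5   0.71  0.68] F [-0.1  0.1 -3.4] op 0.192 t 5.9
```

View pics/z4.png

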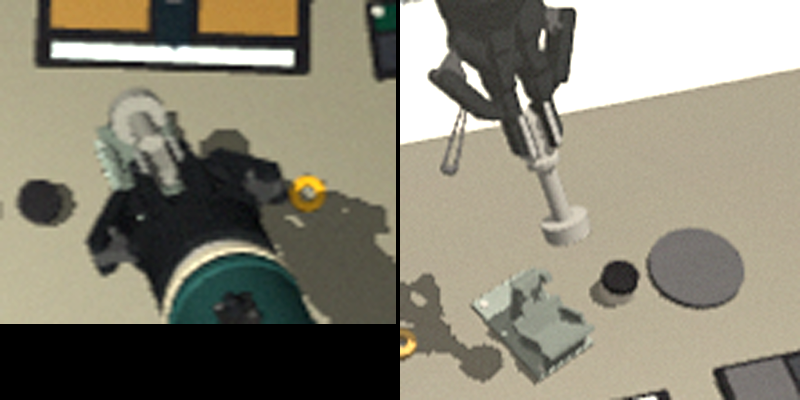

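The pillar is held and clear of the rest (scene zoom: foot at (565,225), rest empty). Now turn it upright and carry it over the plate.

```bash
python3 -m pendant '[[0,0.01,0,-2.64,6.5,0],[-0.003,0.03,0,-2.64,6.5,0],[-0.003,0.04,0,-2.64,6.5,0],[-0.003,0.04,0,-2.64,6.5,0],[-0.003,0.04,0,-2.64,6.5,0],[-0.003,0.02,0,0,0,0],[0,0.01,0,0,0,0],[0,0,0,0,0,0],[0,0,0,0,0,0]]'
python3 - <<'E'
from h import *
y=Rn.from_euler('z',22.45,degrees=True).as_matrix()
plan([.6011,.2069,.18],tool([0,0,-1],-y[:,1]))
snap('top','top4');snap('scene','scene4')
a=load('top4')['color'][140:230,220:330,::-1]; b=load('scene4')['color'][80:230,330:480,::-1]
a=cv2.resize(a,None,fx=3.6,fy=3.6,interpolation=cv2.INTER_CUBIC);b=cv2.resize(b,(400,400),interpolation=cv2.INTER_CUBIC)
o=np.zeros((400,800,3),np.uint8);o[:a.shape[0],:a.shape[1]]=a;o[:,400:]=b;cv2.imwrite('pics/z5.png',cv2.convertScaleAbs(o,alpha=1.4))
E
```

```text
t: 6.8
position: [0.6009, 0.206, 0.2528]
ee_rot: [-0.588, 0.588, -0.393, 0.394]
ft_force: [-0.4, -1.5, -3.4]
opening: 0.191
now [0.6009 0.206  0.2528] shift [ 0.0002  0.0009 -0.0728] turn [0.06 0.08 0.05] 0.1 q [ 0.29  0.18  1.67 -0.    1.29  1.47] F [-0.4 -1.5 -3.4] op 0.191 t 6.8
```

View pics/z5.png

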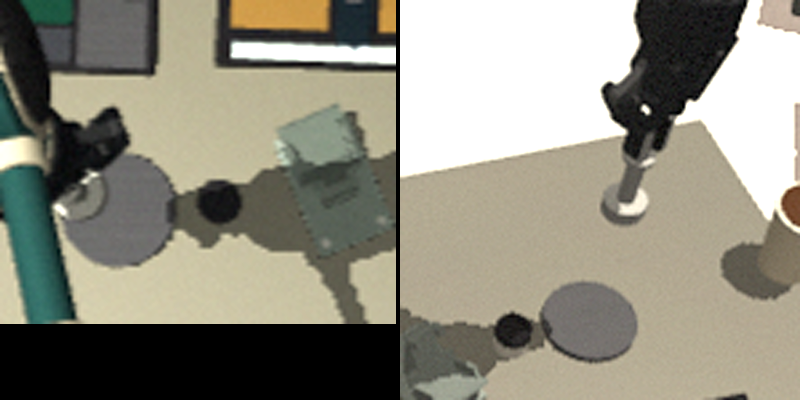

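```bash
cat >> h.py <<'E'
def overlay(n,box,k,f,fn,yaw=22.45,fx=None):
    im=load(n);x0,y0,x1,y1=box
    o=cv2.resize(im['color'][y0:y1,x0:x1,::-1],None,fx=k,fy=k,interpolation=cv2.INTER_NEAREST);o=cv2.convertScaleAbs(o,alpha=1.4)
    Rz=Rn.from_euler('z',yaw,degrees=True).as_matrix()
    def px(X): p=proj(im,X); return tuple(int(round(v)) for v in ((p[0]-x0+.5)*k,(p[1]-y0+.5)*k))
    a=np.linspace(0,2*np.pi,60)
    def ring(c,r,col): cv2.polylines(o,[np.array([px(np.array(c)+[r*np.cos(t),r*np.sin(t),0]) for t in a])],True,col,1)
    f=np.array(f)
    for r,z,col in((.02,0,(0,0,255)),(.02,.016,(0,0,255)),(.014,.072,(255,0,0)),(.014,.066,(255,0,0)),(.009,.104,(0,255,0))): ring(f+[0,0,z],r,col)
    cv2.line(o,px(f),px(f+[0,0,.114]),(0,255,255),1)
    ring([.6011,.2069,.008],.05,(255,0,255))
    cv2.imwrite(f'pics/{fn}.png',o); return o
E
python3 - <<'E'
from h import *
p,R,s=cur(); Rz=Rn.from_euler('z',22.45,degrees=True).as_matrix()
f=p-Rz@np.array([.0018,0,.077]);print(f)
a=overlay('top4',(225,165,285,215),7,f,'a');b=overlay('scene4',(370,120,430,215),6,f,'b')
o=np.zeros((570,800,3),np.uint8);o[:a.shape[0],:a.shape[1]]=a;o[:b.shape[0],430:430+b.shape[1]]=b;cv2.imwrite('pics/ov2.png',o)
E
```

```text
[0.59960658 0.20483755 0.17677995]
```

View pics/ov2.png

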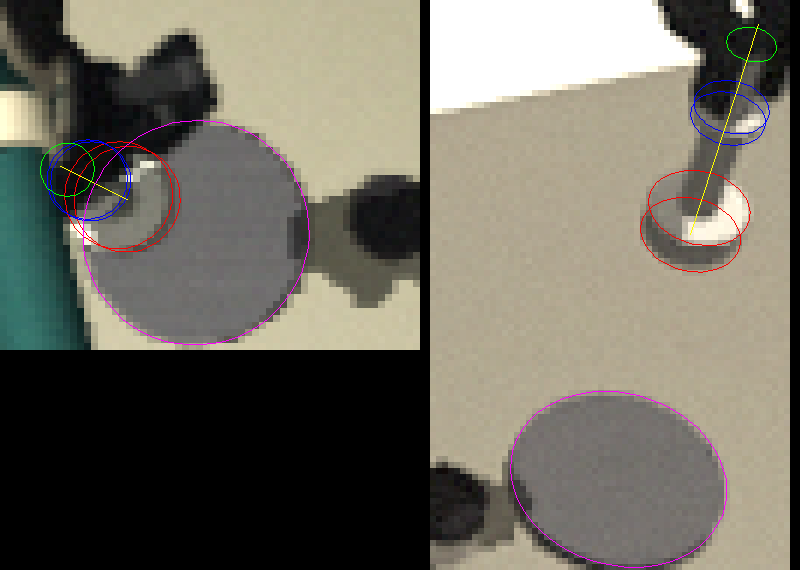

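Plate ring fits in both views, and the pillar is upright within about a pixel. Lower to about 10 mm above the plate and look again.

```bash
python3 -m pendant '[[0.0015,0.002,-0.025,0.06,0.08,0.05],[0,0,-0.035,0,0,0],[0,0,-0.035,0,0,0],[0,0,-0.03,0,0,0],[0,0,-0.02,0,0,0],[0,0,-0.01,0,0,0],[0,0,0,0,0,0],[0,0,0,0,0,0]]'
python3 - <<'E'
from h import *
snap('top','top5');snap('scene','scene5')
p,R,s=cur(); print(p,s['ft_force'],R.round(3).tolist());Rz=Rn.from_euler('z',22.45,degrees=True).as_matrix()
f=p-Rz@np.array([.0018,0,.077]);print(f)
a=overlay('top5',(225,165,285,215),7,f,'a');b=overlay('scene5',(375,145,430,235),6.3,f,'b')
o=np.zeros((570,800,3),np.uint8);o[:a.shape[0],:a.shape[1]]=a;o[:b.shape[0],430:430+b.shape[1]]=b;cv2.imwrite('pics/ov3.png',o)
E
```

```text
t: 7.7
position: [0.604, 0.2088, 0.1001]
ee_rot: [0.589, -0.587, 0.393, -0.394]
ft_force: [1.0, 0.2, -2.3]
opening: 0.187
[0.60466291 0.20941474 0.10089828] [ 0.22999237  0.61922018 -4.11192386] [[0.382, 0.005, 0.924], [-0.924, 0.002, 0.382], [-0.0, -1.0, 0.005]]
[0.60299932 0.20872736 0.02389828]
```

View pics/ov3.png

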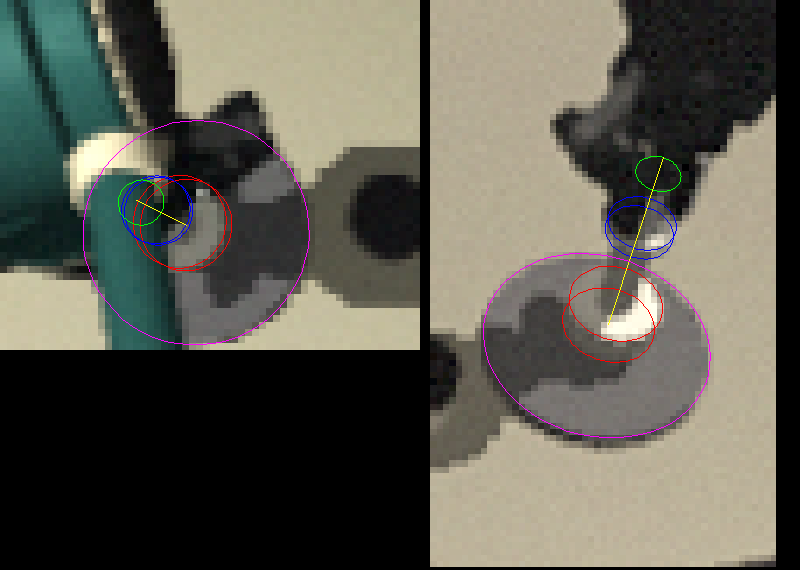

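```bash
python3 -m pendant '[[-0.002,-0.0025,-0.004,-0.1,-0.25,0],[0,0,-0.004,0,0,0],[0,0,-0.002,0,0,0],[0,0,0,0,0,0],[0,0,0,0,0,0],[0,0,0,0,0,0]]'
python3 - <<'E'
from h import *
snap('top','top6');snap('scene','scene6')
P=[];
for i in range(6): 
    p,R,s=cur(); P.append(p); get_image('top')
print(np.array(P).round(4)); print(s['ft_force'],R.round(3).tolist());Rz=Rn.from_euler('z',22.45,degrees=True).as_matrix()
p=np.mean(P,axis=0)
f=p-Rz@np.array([.0018,0,.077]);print(f)
a=overlay('top6',(225,165,285,215),7,f,'a');b=overlay('scene6',(375,145,430,235),6.3,f,'b')
o=np.zeros((570,800,3),np.uint8);o[:a.shape[0],:a.shape[1]]=a;o[:b.shape[0],430:430+b.shape[1]]=b;cv2.imwrite('pics/ov4.png',o)
E
```

```text
t: 8.4
position: [0.6011, 0.2068, 0.0886]
ee_rot: [0.589, -0.587, 0.391, -0.395]
ft_force: [-0.3, -0.1, -4.0]
opening: 0.192
[[0.6012 0.2069 0.0887]
 [0.6012 0.2069 0.0887]
 [0.6011 0.2068 0.0887]
 [0.6011 0.2068 0.0887]
 [0.6011 0.2068 0.0887]
 [0.6011 0.2068 0.0886]]
[ 0.96590595  0.64701844 -2.85107792] [[0.382, 0.005, 0.924], [-0.924, -0.001, 0.382], [0.003, -1.0, 0.005]]
[0.5994636  0.20612197 0.01168206]
```

View pics/ov4.png

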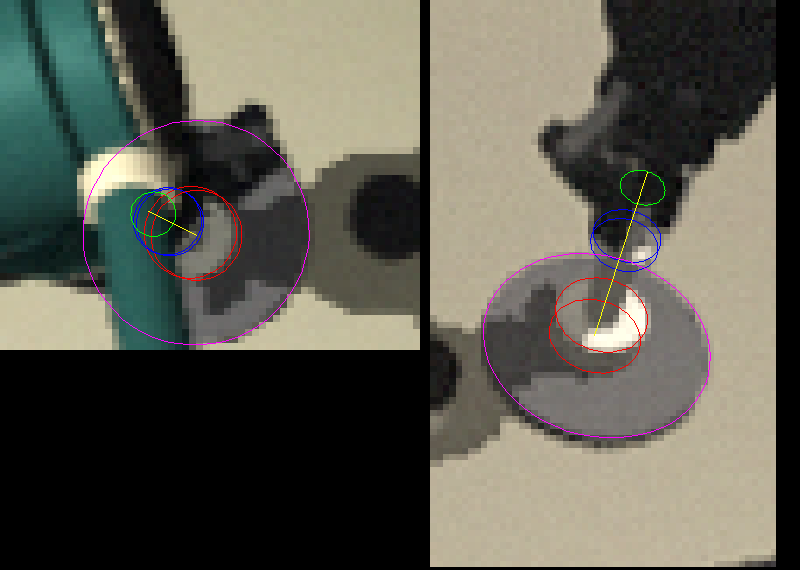

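```bash
python3 -m pendant '[[0.0012,0,-0.001,0,0.3,0],[0,0,-0.0005,0,0,0],[0,0,-0.0005,0,0,0],[0,0,-0.0005,0,0,0],[0,0,0,0,0,0],[0,0,0,0,0,0]]'
python3 -m pendant '[[0,0,-0.0005,0,0,0],[0,0,0,0,0,0],[0,0,0,0,0,0]]'
```

```text
t: 9.4
position: [0.6021, 0.2067, 0.086]
ee_rot: [-0.588, 0.588, -0.393, 0.393]
ft_force: [-0.8, 0.6, -3.6]
opening: 0.191
t: 9.7
position: [0.6022, 0.2067, 0.0855]
ee_rot: [-0.588, 0.588, -0.393, 0.393]
ft_force: [-0.3, 0.4, -2.8]
opening: 0.189
```

```bash
python3 -m pendant '[[0,0,-0.0005,0,0,0],[0,0,0,0,0,0],[0,0,0,0,0,0]]'; python3 -m pendant '[[0,0,-0.0005,0,0,0],[0,0,0,0,0,0],[0,0,0,0,0,0]]'
```

```text
t: 10.0
position: [0.6022, 0.2067, 0.0851]
ee_rot: [-0.588, 0.588, -0.393, 0.393]
ft_force: [-0.1, 0.1, -4.0]
opening: 0.192
t: 10.3
position: [0.6024, 0.2068, 0.085]
ee_rot: [-0.588, 0.588, -0.393, 0.393]
ft_force: [-1.0, -0.1, 0.3]
opening: 0.19
```

Contact: the wrist force went from −4 to 0 N at z 0.085, as predicted. One small seating step, then a look.

```bash
python3 -m pendant '[[0,0,-0.0003,0,0,0],[0,0,0,0,0,0],[0,0,0,0,0,0]]'
python3 - <<'E'
from h import *
snap('top','top7');snap('scene','scene7')
p,R,s=cur();print(p,s['ft_force'],s['moment'],R.round(3).tolist())
f=np.array([.6011,.2069,.008])
a=overlay('top7',(225,165,285,215),7,f,'a');b=overlay('scene7',(375,145,430,235),6.3,f,'b')
o=np.zeros((570,800,3),np.uint8);o[:a.shape[0],:a.shape[1]]=a;o[:b.shape[0],430:430+b.shape[1]]=b;cv2.imwrite('pics/ov5.png',o)
E
```

```text
t: 10.6
position: [0.6025, 0.2069, 0.085]
ee_rot: [-0.588, 0.588, -0.393, 0.393]
ft_force: [-2.0, 0.4, 4.5]
opening: 0.189
[0.60252034 0.20686366 0.08497669] [-2.06298947 -0.4159027   5.90369871] [-0.09772981  0.46696166 -0.02523083] [[0.382, 0.001, 0.924], [-0.924, -0.001, 0.382], [0.001, -1.0, 0.001]]
```

View pics/ov5.png

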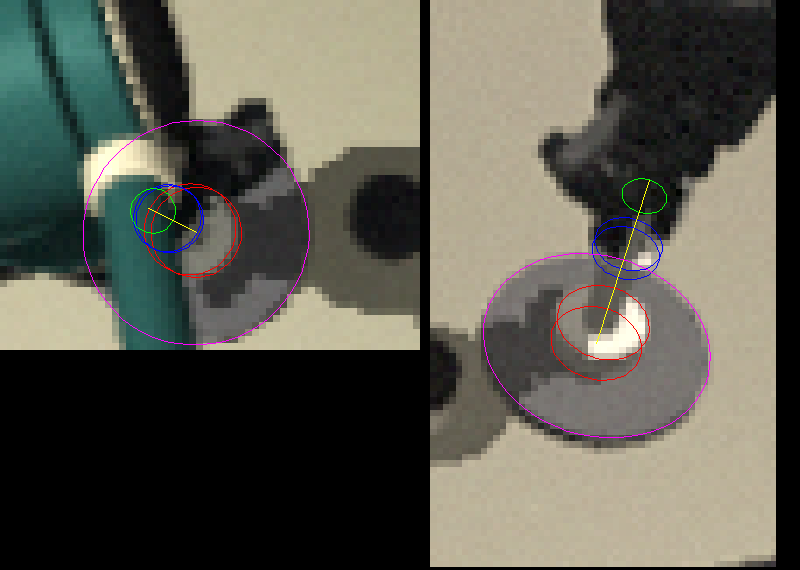

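Foot coincides with the plate-centre prediction to within about 1 px in both views. Release.

```bash
python3 -m pendant '[[0,0,0,0,0,0],[0,0,0,0,0,0],[0,0,0,0,0,0],[0,0,0,0,0,0],[0,0,0,0,0,0]]' 60
python3 -m pendant '[[0,0,0.005,0,0,0],[0,0,0.01,0,0,0],[0,0,0.02,0,0,0],[0,0,0.03,0,0,0],[0,0,0.03,0,0,0],[0,0,0.03,0,0,0],[0,0,0.03,0,0,0],[0,0,0.02,0,0,0],[0,-0.05,0,0,0,0],[0,-0.05,0,0,0,0],[0,-0.05,0,0,0,0],[0,-0.05,0,0,0,0]]'
python3 - <<'E'
from h import *
snap('top','top8');snap('scene','scene8')
f=np.array([.6011,.2069,.008])
a=overlay('top8',(225,165,285,215),7,f,'a');b=overlay('scene8',(375,145,430,235),6.3,f,'b')
o=np.zeros((570,800,3),np.uint8);o[:a.shape[0],:a.shape[1]]=a;o[:b.shape[0],430:430+b.shape[1]]=b;cv2.imwrite('pics/ov6.png',o)
E
```

```text
t: 11.2
position: [0.6022, 0.2067, 0.0841]
ee_rot: [-0.588, 0.588, -0.393, 0.393]
ft_force: [-0.4, -0.3, -0.1]
opening: 0.601
t: 12.4
position: [0.6022, 0.0052, 0.2608]
ee_rot: [0.588, -0.588, 0.392, -0.394]
ft_force: [1.1, -0.2, 0.4]
opening: 0.6
```

View pics/ov6.png

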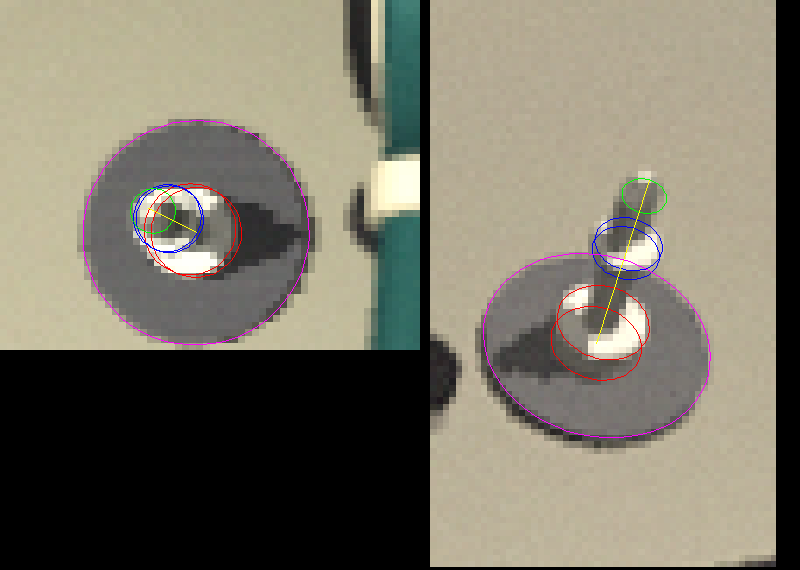

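The pillar stands by itself, upright and centred in both views. Now measure the collar.

```bash
python3 - <<'E'
from h import *
out=[]
for n,box in(('top0',(386,188,418,220)),('scene0',(216,208,248,250))):
    im=load(n);k=10;u=up(chroma(im),box,k);L=up(im['color'].sum(2).astype(np.float32),box,k)
    m=((u<.036)&(L>(300))).astype(np.uint8)
    c=max(cv2.findContours(m,cv2.RETR_EXTERNAL,cv2.CHAIN_APPROX_NONE)[0],key=cv2.contourArea)
    full=cv2.drawContours(np.zeros_like(m),[c],-1,1,-1)
    body=cv2.morphologyEx(full,cv2.MORPH_OPEN,cv2.getStructuringElement(cv2.MORPH_ELLIPSE,(61,61)))
    bc=max(cv2.findContours(body,cv2.RETR_EXTERNAL,cv2.CHAIN_APPROX_NONE)[0],key=cv2.contourArea)
    M=cv2.moments(bc);pb=topx((M['m10']/M['m00'],M['m01']/M['m00']),box,k)
    rod=full&(1-cv2.dilate(body,np.ones((15,15))));
    nn,l,st,ce=cv2.connectedComponentsWithStats(rod.astype(np.uint8));i=1+np.argmax(st[1:,4]);
    pr=topx(ce[i],box,k)
    print(n,'body',pb.round(2),M['m00']/k/k,'rod',pr.round(2),st[i,4]/k/k)
    B=onz(im,*pb,.018);Rd=onz(im,*pr,.0125)
    print(' ',B.round(4),Rd.round(4),'yaw',np.degrees(np.arctan2(*(Rd-B)[[1,0]])).round(1),np.linalg.norm((Rd-B)[:2]))
    x0,y0,x1,y1=box;o=cv2.resize(im['color'][y0:y1,x0:x1,::-1],None,fx=k,fy=k,interpolation=cv2.INTER_NEAREST)
    cv2.drawContours(o,[bc],-1,(0,0,255),1);cv2.drawContours(o,[(rod==1).astype(np.uint8)*0+0] if 0 else cv2.findContours(rod,0,1)[0],-1,(255,0,0),1)
    def px(X): p=proj(im,X); return tuple(int(round(v)) for v in ((p[0]-x0+.5)*k,(p[1]-y0+.5)*k))
    C=np.array([.5556,-.2215,0]) if 0 else np.array([B[0],B[1],0])
    a=np.linspace(0,2*np.pi,60)
    for z in(0,.02): cv2.polylines(o,[np.array([px(C+[.019*np.cos(t),.019*np.sin(t),z]) for t in a])],True,(0,255,0),1)
    out.append(o)
h=max(a.shape[0] for a in out);o=np.zeros((h,sum(a.shape[1] for a in out),3),np.uint8);x=0
for a in out:o[:a.shape[0],x:x+a.shape[1]]=a;x+=a.shape[1]
cv2.imwrite('pics/col.png',o)
E
```

```text
Traceback (most recent call last):
ValueError: attempt to get argmax of an empty sequence
```

```bash
python3 - <<'E'
from h import *
out=[]
for n,box in(('top0',(386,188,418,220)),('scene0',(216,208,248,250))):
    im=load(n);x0,y0,x1,y1=box;k=12
    o=cv2.resize(im['color'][y0:y1,x0:x1,::-1],None,fx=k,fy=k,interpolation=cv2.INTER_NEAREST)
    out.append(cv2.convertScaleAbs(o,alpha=1.2))
    q=chroma(im)[y0:y1,x0:x1]; print((q[::2,::2]*1000).astype(int))
h=max(a.shape[0] for a in out);o=np.zeros((h,sum(a.shape[1] for a in out),3),np.uint8);x=0
for a in out:o[:a.shape[0],x:x+a.shape[1]]=a;x+=a.shape[1]
cv2.imwrite('pics/col0.png',o)
E
```

```text
[[76 76 77 76 76 73 74 78 74 77 77 74 75 75 78 78]
 [72 76 76 76 80 76 73 73 70 69 73 78 78 75 74 74]
 [72 72 72 76 76 77 72 77 74 73 74 80 78 75 78 78]
 [79 75 76 72 73 73 79 72 77 70 74 74 75 74 75 78]
 [79 75 75 75 72 72 77 80 73 71 44 37 71 81 75 78]
 [75 75 72 79 75 73 72 77 73 59 35 31 65 77 78 75]
 [72 72 79 76 76 76 76 73 74 50 35 53 76 78 81 74]
 [72 75 71 75 79 79 76 72 60 41 59 74 70 78 78 78]
 [78 75 71 72 76 63 40 35 35 42 71 76 77 77 77 78]
 [78 75 75 72 50 16 11  6  8 24 63 76 72 73 70 73]
 [73 75 74 71 14 18 41 20  7  8 47 73 76 74 77 78]
 [70 74 75 64  2 22 69 70 30  7 44 69 73 76 80 77]
 [73 75 75 71 10 11 55 68 32  9 54 73 69 72 77 76]
 [73 77 70 71 50  2 11 15 12 27 72 76 69 69 77 77]
 [77 74 74 74 76 65 40 36 51 71 73 76 76 72 76 76]
 [77 74 71 74 77 71 71 79 74 78 73 72 75 72 79 73]]
[[67 61 64 64 64 64 67 70 66 63 67 67 63 67 64 67]
 [64 64 67 67 67 63 67 70 70 64 64 67 61 67 64 67]
 [67 67 63 64 63 66 67 63 64 64 64 63 63 63 66 67]
 [67 64 67 67 64 63 64 63 62 62 57 61 64 64 67 67]
 [64 63 64 67 61 64 63 53 39 30 34 40 53 67 64 63]
 [63 64 63 61 63 65 49 34 31 36 41 35 34 64 67 66]
 [64 63 61 60 63 63 41 29 37 40 46 40 35 57 67 66]
 [63 64 67 64 64 60 38 33 36 47 58 42 31 47 69 67]
 [63 64 64 66 66 70 39 32 32 32 34 30 32 48 66 69]
 [63 66 70 66 69 68 50 41 35 32 28 35 37 58 67 66]
 [66 63 67 66 66 68 63 40 44 39 38 40 46 64 63 63]
 [66 67 66 69 69 69 64 41 43 49 49 59 64 66 66 66]
 [69 69 69 67 69 67 44 39 52 66 66 66 67 69 63 65]
 [69 69 63 66 63 54 41 43 63 66 69 66 63 69 66 69]
 [63 66 63 66 55 40 39 50 66 66 69 66 63 66 66 66]
 [63 63 63 66 62 39 41 57 63 66 69 66 66 67 62 69]
 [66 66 66 67 66 59 53 62 69 66 68 66 66 69 69 68]
 [66 68 66 69 65 69 65 65 69 66 69 69 68 66 66 69]
 [69 69 66 66 65 66 66 66 66 66 66 68 63 66 68 69]
 [69 66 66 69 66 67 66 66 66 66 69 66 67 68 65 65]
 [69 66 67 69 66 67 66 66 66 69 66 66 63 69 66 63]]
```

View pics/col0.png

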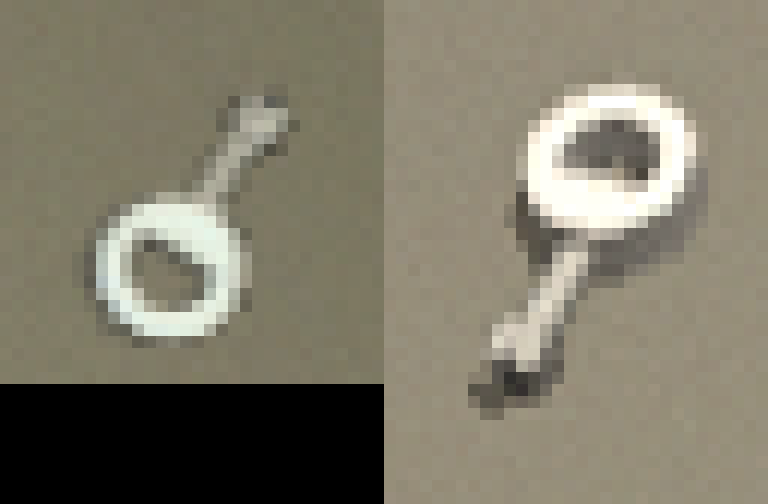

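```bash
cat > col.py <<'E'
from h import *
def run(nt='top0',ns='scene0'):
  out=[]
  for n,box,thr,bt in((nt,(386,188,418,220),.058,.042),(ns,(216,208,248,250),.055,.05)):
    im=load(n);k=10;u=up(chroma(im),box,k);L=up(im['color'].sum(2).astype(np.float32),box,k)
    m=(u<thr).astype(np.uint8) if n[0]=='t' else ((u<thr)&(L>400)).astype(np.uint8)
    c=max(cv2.findContours(m,cv2.RETR_EXTERNAL,cv2.CHAIN_APPROX_NONE)[0],key=cv2.contourArea)
    full=cv2.drawContours(np.zeros_like(m),[c],-1,1,-1)
    body=cv2.morphologyEx(full,cv2.MORPH_OPEN,cv2.getStructuringElement(cv2.MORPH_ELLIPSE,(81,81)))
    bc=cv2.convexHull(max(cv2.findContours(body,cv2.RETR_EXTERNAL,cv2.CHAIN_APPROX_NONE)[0],key=cv2.contourArea))
    M=cv2.moments(bc);pb=topx((M['m10']/M['m00'],M['m01']/M['m00']),box,k)
    rod=full&(1-cv2.dilate(body,np.ones((21,21),np.uint8)))
    nn,l,st,ce=cv2.connectedComponentsWithStats(rod.astype(np.uint8));i=1+np.argmax(st[1:,4])
    pr=topx(ce[i],box,k)
    B=onz(im,*pb,.014 if n[0]=='s' else .018);Rd=onz(im,*pr,.012)
    print(n,'body',pb.round(2),M['m00']/k/k,'rod',pr.round(2),st[i,4]/k/k,B.round(4),Rd.round(4),'yaw',np.degrees(np.arctan2(*(Rd-B)[[1,0]])).round(1),np.linalg.norm((Rd-B)[:2]).round(4))
    x0,y0,x1,y1=box;o=cv2.resize(im['color'][y0:y1,x0:x1,::-1],None,fx=k,fy=k,interpolation=cv2.INTER_NEAREST)
    cv2.drawContours(o,[bc],-1,(0,0,255),1);cv2.drawContours(o,cv2.findContours(rod,0,1)[0],-1,(255,0,0),1)
    out.append((im,o,box,k))
  return out
def draw(out,C,yaw):
  res=[]
  for im,o,box,k in out:
    x0,y0=box[:2]
    def px(X): p=proj(im,X); return tuple(int(round(v)) for v in ((p[0]-x0+.5)*k,(p[1]-y0+.5)*k))
    a=np.linspace(0,2*np.pi,60);C=np.array(C)
    for z in(0,.02): cv2.polylines(o,[np.array([px(C+[.019*np.cos(t),.019*np.sin(t),z]) for t in a])],True,(0,160,0),1)
    y=np.radians(yaw);d=np.array([np.cos(y),np.sin(y),0]);cv2.line(o,px(C+[0,0,.01]),px(C+d*.054+[0,0,.01]),(255,0,255),1)
    res.append(o)
  h=max(a.shape[0] for a in res);o=np.zeros((h,sum(a.shape[1] for a in res),3),np.uint8);x=0
  for a in res:o[:a.shape[0],x:x+a.shape[1]]=a;x+=a.shape[1]
  return o
if __name__=='__main__':
  out=run(); o=draw(out,[.5715,-.249,0] ,-30); cv2.imwrite('pics/col.png',o)
E
python3 col.py
```

```text
top0 body [399.54 209.83] 152.525 rod [406.24 198.78] 33.33 [ 0.5623 -0.2476  0.018 ] [ 0.5969 -0.2704  0.012 ] yaw -33.4 0.0415Traceback (most recent call last):
  File "col.py", line 34, in <module>
    out=run(); o=draw(out,[.5715,-.249,0] ,-30); cv2.imwrite('pics/col.png',o)
  File "col.py", line 13, in run
    nn,l,st,ce=cv2.connectedComponentsWithStats(rod.astype(np.uint8));i=1+np.argmax(st[1:,4])
                                                                          ~~~~~~~~~^^^^^^^^^^
    return _wrapfunc(a, 'argmax', axis=axis, out=out, **kwds)
    return bound(*args, **kwds)
ValueError: attempt to get argmax of an empty sequence
```

```bash
sed -i "s/m=(u<thr).*/m=(u<thr).astype(np.uint8)/; s/\[.5715,-.249,0\] ,-30/[.562,-.2478,0],-33.4/" col.py; python3 col.py
```

```text
top0 body [399.54 209.83] 152.525 rod [406.24 198.78] 33.33 [ 0.5623 -0.2476  0.018 ] [ 0.5969 -0.2704  0.012 ] yaw -33.4 0.0415
scene0 body [234.6  222.46] 204.73 rod [227.79 235.65] 46.769999999999996 [ 0.5641 -0.2495  0.014 ] [ 0.5979 -0.2715  0.012 ] yaw -33.0 0.0404
```

View pics/col.png

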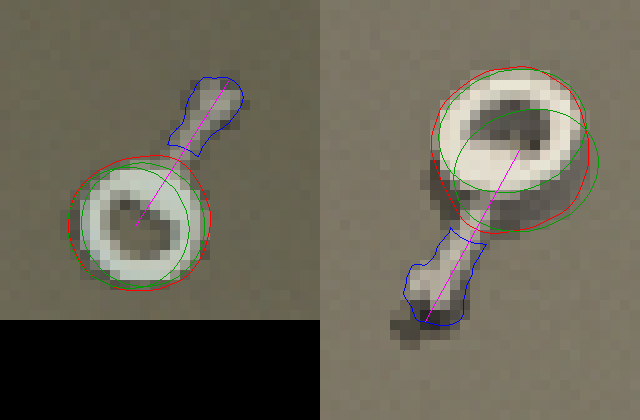

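Both views agree on the collar: centre (0.562, −0.248), rod yaw about −33°. Move above it, turning −55.7° so the jaws lie across the rod.

```bash
python3 -m pendant '[[-0.005,-0.032,0,0,0,-7],[-0.005,-0.032,0,0,0,-7],[-0.005,-0.032,0,0,0,-7],[-0.005,-0.032,0,0,0,-7],[-0.005,-0.032,0,0,0,-7],[-0.005,-0.032,0,0,0,-7],[-0.005,-0.032,0,0,0,-7],[-0.005,-0.029,0,0,0,-6.7],[0,0,-0.04,0,0,0],[0,0,-0.04,0,0,0],[0,0,-0.04,0,0,0],[0,0,-0.04,0,0,0]]' 70
python3 - <<'E'
from h import *
Rc=Rn.from_euler('z',-33.3,degrees=True).as_matrix()
plan([.562,-.2478,.003],tool([0,0,-1],-Rc[:,1]))
snap('top','top9');snap('scene','scene9')
f=np.array([.6011,.2069,.008])
a=overlay('top9',(225,165,285,215),7,f,'a');b=overlay('scene9',(375,145,430,235),6.3,f,'b')
o=np.zeros((570,800,3),np.uint8);o[:a.shape[0],:a.shape[1]]=a;o[:b.shape[0],430:430+b.shape[1]]=b;cv2.imwrite('pics/ov7.png',o)
a=cv2.imread('pics/top9.png')[160:250,350:450];b=cv2.imread('pics/scene9.png')[150:260,180:290]
o=np.zeros((400,800,3),np.uint8);o[:360,:400]=cv2.resize(a,(400,360));o[:,400:]=cv2.resize(b,(400,400));cv2.imwrite('pics/z9.png',cv2.convertScaleAbs(o,alpha=1.3))
E
```

```text
t: 13.7
position: [0.5629, -0.2461, 0.0991]
ee_rot: [-0.336, 0.336, -0.622, 0.623]
ft_force: [-0.1, -0.2, -0.5]
opening: 0.705
now [ 0.5629 -0.2461  0.0991] shift [-0.0009 -0.0017 -0.0961] turn [ 0.07  0.08 -0.06] 0.1 q [-0.45  0.26  1.86 -0.    1.01  1.7 ] F [-0.1 -0.2 -0.5] op 0.705 t 13.7
```

View pics/ov7.png

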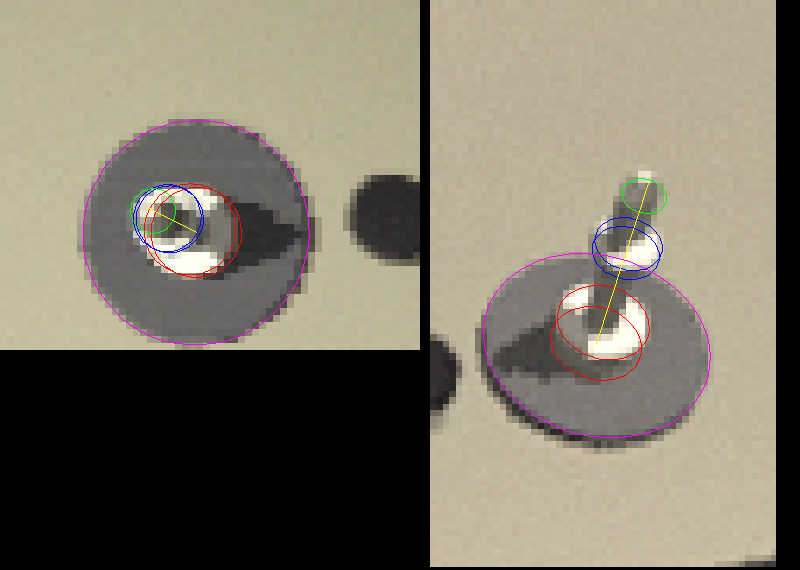

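View pics/z9.png

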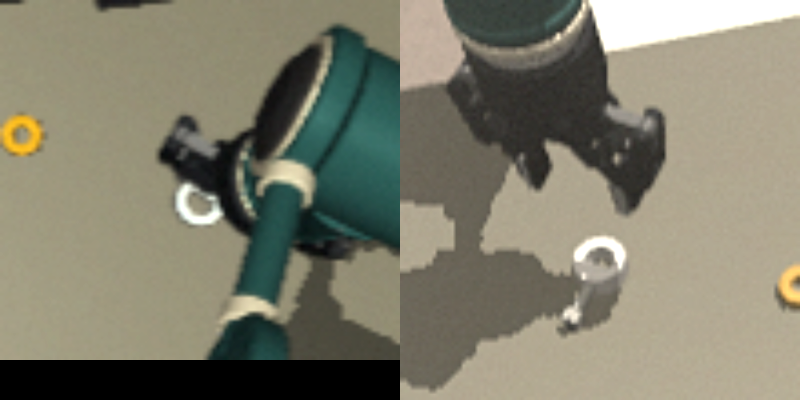

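The pillar's position is unchanged 2.5 s after release. The fingers straddle the collar, so descend.

```bash
python3 -m pendant '[[-0.001,-0.0017,-0.03,0.07,0.08,0],[0,0,-0.03,0,0,0],[0,0,-0.018,0,0,0],[0,0,-0.008,0,0,0],[0,0,-0.005,0,0,0],[0,0,-0.003,0,0,0],[0,0,0,0,0,0],[0,0,0,0,0,0]]'
python3 - <<'E'
from h import *
Rc=Rn.from_euler('z',-33.3,degrees=True).as_matrix()
plan([.562,-.2478,.003],tool([0,0,-1],-Rc[:,1]))
snap('scene','scene10')
b=cv2.imread('pics/scene10.png')[150:260,180:290];cv2.imwrite('pics/z10.png',cv2.convertScaleAbs(cv2.resize(b,(440,440)),alpha=1.3))
E
```

```text
t: 14.6
position: [0.5621, -0.2483, 0.0065]
ee_rot: [0.336, -0.336, 0.622, -0.622]
ft_force: [0.6, 0.1, -0.0]
opening: 0.7
now [ 0.5621 -0.2483  0.0065] shift [-0.0001  0.0005 -0.0035] turn [ 0.01 -0.02 -0.07] 0.1 q [-0.46  0.38  1.91 -0.    0.85  1.69] F [ 0.6  0.1 -0. ] op 0.7 t 14.6
```

View pics/z10.png

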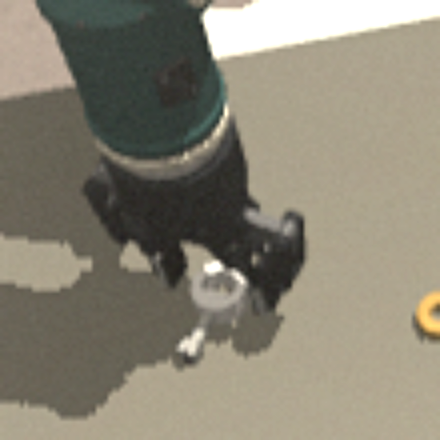

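```bash
python3 -m pendant '[[0,0.0004,-0.002,0,0,0],[0,0,-0.001,0,0,0],[0,0,0,0,0,0]]' && python3 -m pendant '[[0,0,0,0,0,0],[0,0,0,0,0,0],[0,0,0,0,0,0],[0,0,0,0,0,0],[0,0,0,0,0,0],[0,0,0,0,0,0]]' 0
python3 -m pendant '[[0,0,0.005,0,0,0],[0,0,0.01,0,0,0],[0,0,0.015,0,0,0],[0,0,0.02,0,0,0],[0,0,0.02,0,0,0],[0,0,0.02,0,0,0],[0,0,0.02,0,0,0],[0,0,0.02,0,0,0],[0,0,0.02,0,0,0],[0,0,0,0,0,0],[0,0,0,0,0,0]]'
python3 - <<'E'
from h import *
p,R,s=cur();print(p,s['opening']*85,s['ft_force'],np.degrees(np.arctan2(R[1,0],R[0,0])))
snap('scene','scene11');snap('top','top11')
a=cv2.imread('pics/top11.png')[160:250,350:450];b=cv2.imread('pics/scene11.png')[130:240,160:270]
o=np.zeros((400,800,3),np.uint8);o[:360,:400]=cv2.resize(a,(400,360));o[:,400:]=cv2.resize(b,(400,400));cv2.imwrite('pics/z11.png',cv2.convertScaleAbs(o,alpha=1.3))
E
```

```text
t: 14.95
position: [0.561, -0.2474, 0.0021]
ee_rot: [0.336, -0.337, 0.623, -0.621]
ft_force: [-0.2, 0.7, -0.1]
opening: 0.7
t: 15.55
position: [0.5615, -0.2477, 0.0026]
ee_rot: [0.336, -0.337, 0.622, -0.622]
ft_force: [1.1, -0.2, 2.1]
opening: 0.406
t: 16.65
position: [0.5616, -0.2477, 0.1534]
ee_rot: [-0.336, 0.336, -0.622, 0.622]
ft_force: [-0.6, 0.3, -0.9]
opening: 0.407
[ 0.56159217 -0.24771743  0.15337077] 34.622548527353096 [-0.58453749  0.25535457 -0.91570529] -123.23133491810721
```

View pics/z11.png

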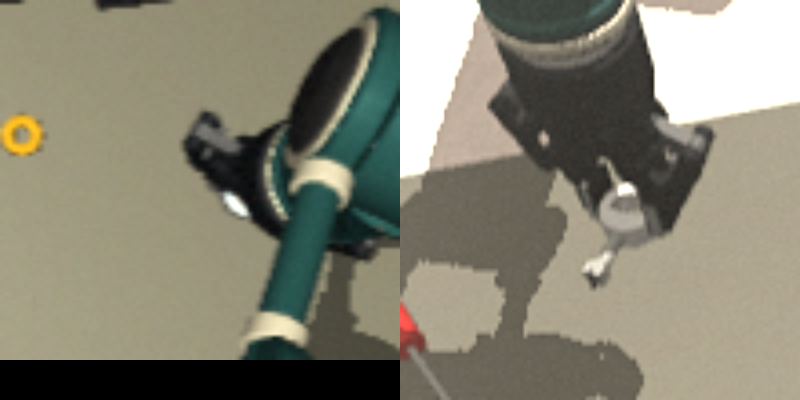

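Collar is held (opening 34.6 mm, rod towards the camera). Carry it over the pillar while turning +55.7°.

```bash
python3 -m pendant '[[0,0,0.03,0,0,0],[0,0.02,0.02,0,0,0],[0.004,0.043,0,0,0,5.57],[0.004,0.043,0,0,0,5.57],[0.004,0.043,0,0,0,5.57],[0.004,0.043,0,0,0,5.57],[0.004,0.043,0,0,0,5.57],[0.004,0.043,0,0,0,5.57],[0.004,0.043,0,0,0,5.57],[0.004,0.043,0,0,0,5.57],[0.004,0.043,0,0,0,5.57],[0.0035,0.043,0,0,0,5.57]]'
python3 -m pendant '[[0,0.005,0,0,0,0],[0,0,-0.02,0,0,0],[0,0,0,0,0,0],[0,0,0,0,0,0]]'
cat >> h.py <<'E'
def ov2(n,box,k,C,yaw):
    "collar at C (underside centre), pillar at plate centre"
    f=np.array([.6011,.2069,.008]); o=overlay(n,box,k,f,'tmp'); im=load(n);x0,y0=box[:2];C=np.array(C)
    def px(X): p=proj(im,X); return tuple(int(round(v)) for v in ((p[0]-x0+.5)*k,(p[1]-y0+.5)*k))
    a=np.linspace(0,2*np.pi,60)
    for z in(0,.02): cv2.polylines(o,[np.array([px(C+[.019*np.cos(t),.019*np.sin(t),z]) for t in a])],True,(0,140,255),1)
    y=np.radians(yaw);d=np.array([np.cos(y),np.sin(y),0]);cv2.line(o,px(C+d*.019+[0,0,.01]),px(C+d*.054+[0,0,.01]),(255,0,255),1)
    return o
def both(tag,boxt,boxs,C,yaw,k=6):
    a=ov2('top'+tag,boxt,k,C,yaw);b=ov2('scene'+tag,boxs,k,C,yaw)
    o=np.zeros((max(a.shape[0],b.shape[0]),a.shape[1]+b.shape[1],3),np.uint8);o[:a.shape[0],:a.shape[1]]=a;o[:b.shape[0],a.shape[1]:]=b;cv2.imwrite(f'pics/both{tag}.png',o)
E
python3 - <<'E'
from h import *
y=Rn.from_euler('z',22.45,degrees=True).as_matrix()
plan([.6011,.2069,.15],tool([0,0,-1],-y[:,1]))
p,R,s=cur();snap('top','top12');snap('scene','scene12')
both('12',(205,150,275,215),(375,115,435,210),p-[0,0,.0026],22.45)
E
```

```text
t: 17.95
position: [0.5997, 0.204, 0.2004]
ee_rot: [-0.587, 0.59, -0.393, 0.391]
ft_force: [1.1, -1.0, 0.6]
opening: 0.41
t: 18.35
position: [0.5995, 0.2066, 0.1805]
ee_rot: [-0.586, 0.589, -0.394, 0.392]
ft_force: [0.0, -0.7, -1.3]
opening: 0.413
now [0.5995 0.2066 0.1805] shift [ 0.0016  0.0003 -0.0305] turn [ 0.15 -0.31  0.02] 0.3 q [ 0.29  0.23  1.75 -0.    1.18  1.47] F [ 0.  -0.7 -1.3] op 0.413 t 18.35
```

View pics/both12.png

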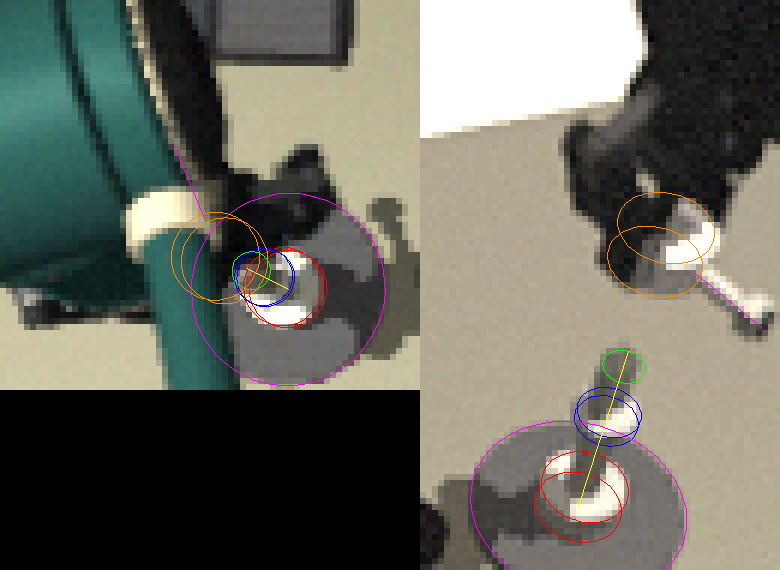

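```bash
python3 -m pendant '[[0.0016,0.0003,-0.02,0.15,-0.31,0],[0,0,-0.02,0,0,0],[0,0,-0.005,0,0,0],[0,0,0,0,0,0],[0,0,0,0,0,0],[0,0,0,0,0,0]]'
python3 - <<'E'
from h import *
y=Rn.from_euler('z',22.45,degrees=True).as_matrix()
plan([.6011,.2069,.13],tool([0,0,-1],-y[:,1]))
p,R,s=cur();snap('top','top13');snap('scene','scene13')
both('13',(215,150,275,215),(380,130,435,210),p-[0,0,.0026],22.45,k=6.8)
E
```

```text
t: 19.05
position: [0.6034, 0.2079, 0.1389]
ee_rot: [0.59, -0.586, 0.392, -0.394]
ft_force: [-0.0, -0.0, 0.1]
opening: 0.408
now [0.6034 0.2079 0.1389] shift [-0.0023 -0.001  -0.0089] turn [-0.12  0.35 -0.01] 0.4 q [0.29 0.26 1.78 0.   1.09 1.47] F [-0.  -0.   0.1] op 0.408 t 19.05
```

View pics/both13.png

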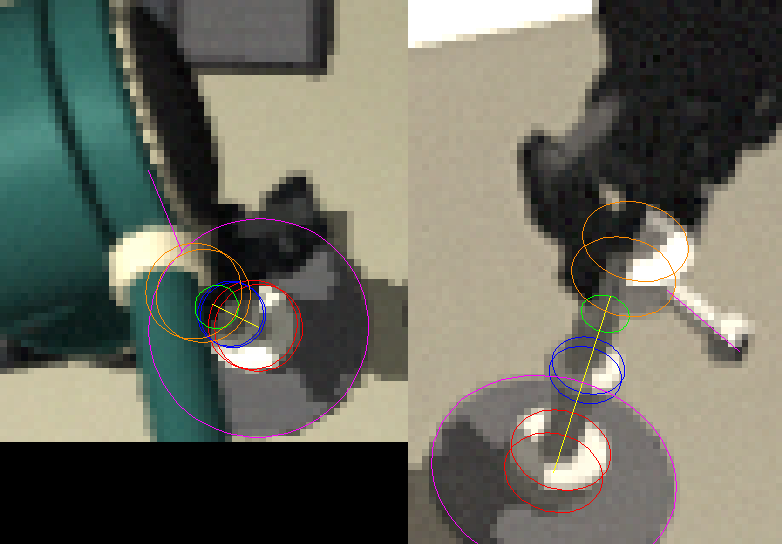

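```bash
python3 -m pendant '[[0,0,0,0,0,0],[0,0,0,0,0,0],[0,0,0,0,0,0],[0,0,0,0,0,0],[0,0,0,0,0,0],[0,0,0,0,0,0]]'
python3 - <<'E'
from h import *
y=Rn.from_euler('z',22.45,degrees=True).as_matrix()
plan([.6011,.2069,.13],tool([0,0,-1],-y[:,1]))
p,R,s=cur();snap('scene','scene14');snap('top','top14')
both('14',(215,150,275,215),(380,130,435,210),p-[0,0,.0026],22.45,k=6.8)
E
```

```text
t: 19.75
position: [0.6023, 0.2078, 0.1372]
ee_rot: [0.589, -0.587, 0.392, -0.394]
ft_force: [0.4, 0.3, -0.8]
opening: 0.412
now [0.6023 0.2078 0.1372] shift [-0.0012 -0.0009 -0.0072] turn [-0.08  0.21 -0.02] 0.2 q [0.29 0.26 1.79 0.   1.09 1.47] F [ 0.4  0.3 -0.8] op 0.412 t 19.75
```

View pics/both14.png

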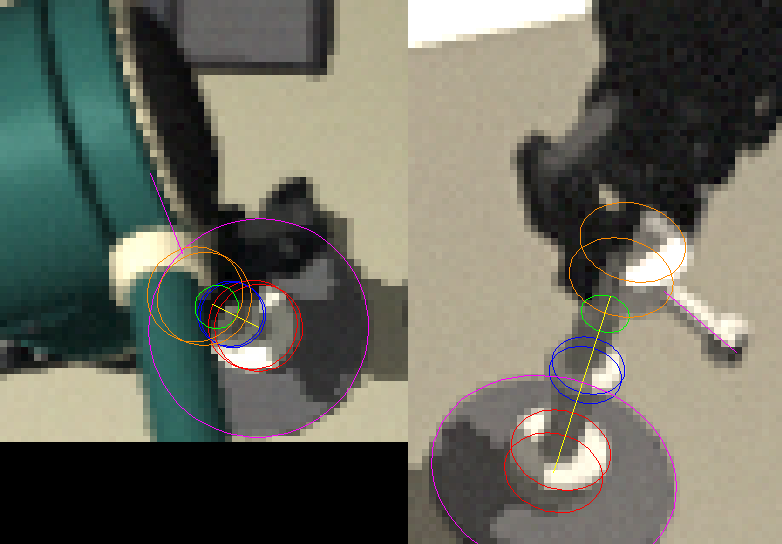

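```bash
python3 -m pendant '[[-0.0016,-0.0013,-0.004,-0.08,0.21,0],[0,0,-0.004,0,0,0],[0,0,0,0,0,0],[0,0,0,0,0,0],[0,0,0,0,0,0],[0,0,0,0,0,0],[0,0,0,0,0,0],[0,0,0,0,0,0],[0,0,0,0,0,0],[0,0,0,0,0,0]]'
python3 - <<'E'
from h import *
y=Rn.from_euler('z',22.45,degrees=True).as_matrix()
plan([.6005,.2063,.13],tool([0,0,-1],-y[:,1]))
p,R,s=cur();snap('scene','scene15');snap('top','top15')
both('15',(215,150,275,215),(380,130,435,210),p-[0,0,.0026],22.45,k=6.8)
E
```

```text
t: 20.85
position: [0.6007, 0.2065, 0.1294]
ee_rot: [0.588, -0.588, 0.393, -0.393]
ft_force: [-0.7, -0.8, 0.7]
opening: 0.404
now [0.6007 0.2065 0.1294] shift [-0.0002 -0.0002  0.0006] turn [ 0.    0.01 -0.02] 0.0 q [ 0.29  0.27  1.79 -0.    1.08  1.47] F [-0.7 -0.8  0.7] op 0.404 t 20.85
```

View pics/both15.png

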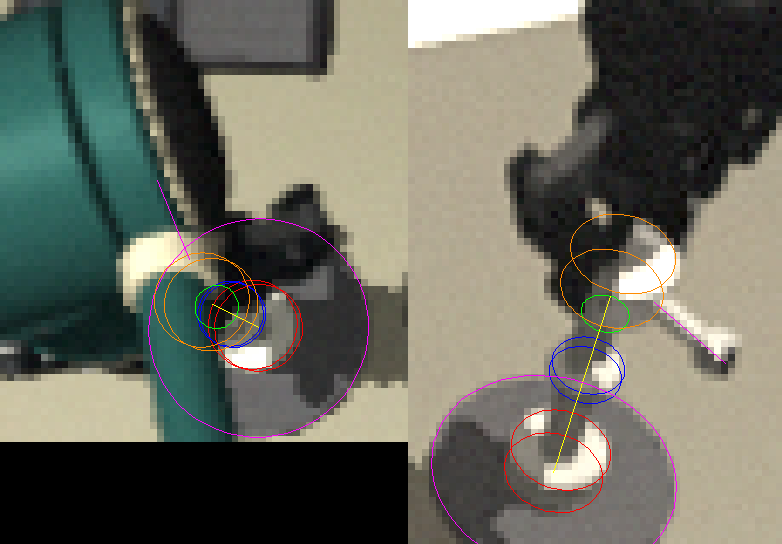

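Collar and pillar line up in the overlay, to about 1 px. Lower it gently, watching the force.

```bash
python3 -m pendant '[[0,0,-0.002,0,0,0],[0,0,-0.002,0,0,0],[0,0,-0.002,0,0,0],[0,0,-0.002,0,0,0],[0,0,0,0,0,0]]'; python3 -m pendant '[[0,0,-0.002,0,0,0],[0,0,-0.002,0,0,0],[0,0,0,0,0,0]]';
```

```text
t: 21.45
position: [0.6003, 0.2063, 0.1207]
ee_rot: [-0.588, 0.588, -0.393, 0.393]
ft_force: [-0.2, 0.6, -1.0]
opening: 0.41
t: 21.75
position: [0.6004, 0.2064, 0.1168]
ee_rot: [-0.588, 0.588, -0.393, 0.393]
ft_force: [0.2, -0.0, -1.0]
opening: 0.412
```

```bash
python3 -m pendant '[[0,0,-0.002,0,0,0],[0,0,-0.002,0,0,0],[0,0,0,0,0,0]]'; python3 -m pendant '[[0,0,-0.002,0,0,0],[0,0,0,0,0,0],[0,0,0,0,0,0]]';
```

```text
t: 22.05
position: [0.6003, 0.2063, 0.1128]
ee_rot: [-0.588, 0.588, -0.393, 0.393]
ft_force: [-0.3, 0.3, -1.2]
opening: 0.414
t: 22.35
position: [0.6006, 0.2064, 0.1111]
ee_rot: [-0.588, 0.588, -0.393, 0.393]
ft_force: [-0.8, -0.2, -0.6]
opening: 0.407
```

The bore's mouth is now below the top of the D (0.112) and there is no contact force. Continue down.

```bash
python3 -m pendant '[[0,0,-0.002,0,0,0],[0,0,-0.002,0,0,0],[0,0,-0.002,0,0,0],[0,0,0,0,0,0]]'; python3 -m pendant '[[0,0,-0.002,0,0,0],[0,0,-0.002,0,0,0],[0,0,-0.002,0,0,0],[0,0,0,0,0,0]]'; python3 -m pendant '[[0,0,-0.002,0,0,0],[0,0,-0.002,0,0,0],[0,0,-0.002,0,0,0],[0,0,0,0,0,0]]'
```

```text
t: 22.75
position: [0.6004, 0.2063, 0.1048]
ee_rot: [-0.588, 0.588, -0.393, 0.393]
ft_force: [-0.3, -0.2, -1.1]
opening: 0.411
t: 23.15
position: [0.6004, 0.2064, 0.0988]
ee_rot: [-0.588, 0.588, -0.393, 0.393]
ft_force: [-0.1, -0.1, -2.2]
opening: 0.405
t: 23.55
position: [0.6004, 0.2064, 0.0928]
ee_rot: [-0.588, 0.588, -0.393, 0.393]
ft_force: [0.2, -0.6, -0.4]
opening: 0.408
```

```bash
python3 -m pendant '[[0,0,-0.002,0,0,0],[0,0,-0.002,0,0,0],[0,0,-0.002,0,0,0],[0,0,0,0,0,0],[0,0,0,0,0,0]]'; python3 -m pendant '[[0,0,-0.001,0,0,0],[0,0,-0.0005,0,0,0],[0,0,0,0,0,0],[0,0,0,0,0,0]]'; python3 -m pendant '[[0,0,-0.0005,0,0,0],[0,0,-0.0005,0,0,0],[0,0,0,0,0,0],[0,0,0,0,0,0]]'
```

```text
t: 24.05
position: [0.6006, 0.2064, 0.087]
ee_rot: [-0.588, 0.588, -0.393, 0.393]
ft_force: [-0.4, -1.3, -1.3]
opening: 0.411
t: 24.45
position: [0.6007, 0.2064, 0.0858]
ee_rot: [0.588, -0.588, 0.393, -0.393]
ft_force: [-1.5, 0.2, -0.9]
opening: 0.412
t: 24.85
position: [0.6007, 0.2065, 0.0847]
ee_rot: [-0.588, 0.588, -0.393, 0.393]
ft_force: [0.0, -0.4, 0.0]
opening: 0.405
```

```bash
python3 -m pendant '[[0,0,-0.0005,0,0,0],[0,0,-0.0005,0,0,0],[0,0,0,0,0,0],[0,0,0,0,0,0]]'; python3 -m pendant '[[0,0,-0.0005,0,0,0],[0,0,0,0,0,0],[0,0,0,0,0,0]]'; python3 -m pendant '[[0,0,-0.0005,0,0,0],[0,0,0,0,0,0],[0,0,0,0,0,0]]'
```

```text
t: 25.25
position: [0.6007, 0.2064, 0.0837]
ee_rot: [-0.588, 0.588, -0.393, 0.393]
ft_force: [-0.6, 0.1, -0.9]
opening: 0.408
t: 25.55
position: [0.6007, 0.2065, 0.0832]
ee_rot: [-0.588, 0.588, -0.393, 0.393]
ft_force: [-1.3, -0.3, -0.5]
opening: 0.415
t: 25.85
position: [0.6007, 0.2065, 0.0828]
ee_rot: [-0.588, 0.588, -0.393, 0.393]
ft_force: [-1.4, -0.1, -0.9]
opening: 0.406
```

```bash
python3 -m pendant '[[0,0,-0.0005,0,0,0],[0,0,0,0,0,0],[0,0,0,0,0,0]]'; python3 -m pendant '[[0,0,-0.0004,0,0,0],[0,0,0,0,0,0],[0,0,0,0,0,0]]'
```

```text
t: 26.15
position: [0.6009, 0.2065, 0.0827]
ee_rot: [0.588, -0.588, 0.393, -0.393]
ft_force: [-2.1, -1.1, 2.7]
opening: 0.405
t: 26.45
position: [0.601, 0.2065, 0.0827]
ee_rot: [0.588, -0.588, 0.393, -0.393]
ft_force: [-2.8, -0.8, 4.5]
opening: 0.407
```

Seated: contact at z 0.0827, predicted 0.0826, with a light 4 N. Release and back off upwards.

```bash
python3 -m pendant '[[0,0,0.0003,0,0,0],[0,0,0,0,0,0],[0,0,0,0,0,0],[0,0,0,0,0,0],[0,0,0,0,0,0]]' 70
python3 -m pendant '[[0,0,0.005,0,0,0],[0,0,0.01,0,0,0],[0,0,0.02,0,0,0],[0,0,0.03,0,0,0],[0,0,0.03,0,0,0],[0,0,0.03,0,0,0],[0,0,0.03,0,0,0],[-0.02,-0.04,0.02,0,0,0],[-0.02,-0.045,0,0,0,0],[-0.02,-0.045,0,0,0,0],[-0.02,-0.045,0,0,0,0],[0,-0.045,0,0,0,0]]'
python3 -m pendant '[[0,-0.045,0,0,0,0],[0,-0.045,0,0,0,0],[0,-0.045,0,0,0,0],[0,-0.045,0,0,0,0],[0,0,0,0,0,0],[0,0,0,0,0,0]]'
python3 - <<'E'
from h import *
snap('scene','scene16');snap('top','top16')
both('16',(215,150,275,215),(380,130,435,210),[.6011,.2069,.08],22.45,k=6.8)
E
```

```text
t: 26.95
position: [0.6007, 0.2064, 0.082]
ee_rot: [-0.588, 0.588, -0.393, 0.393]
ft_force: [0.4, 0.0, 0.3]
opening: 0.703
t: 28.15
position: [0.5186, -0.0147, 0.2586]
ee_rot: [0.588, -0.588, 0.392, -0.393]
ft_force: [1.1, 0.5, 0.1]
opening: 0.695
t: 28.75
position: [0.5206, -0.1945, 0.258]
ee_rot: [0.588, -0.587, 0.394, -0.394]
ft_force: [0.9, 0.4, -0.7]
opening: 0.701
```

View pics/both16.png

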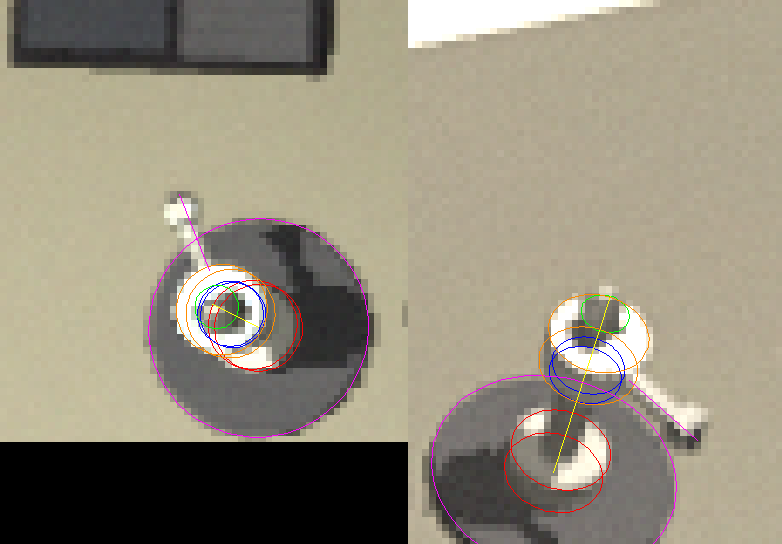

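View pics/scene16.png

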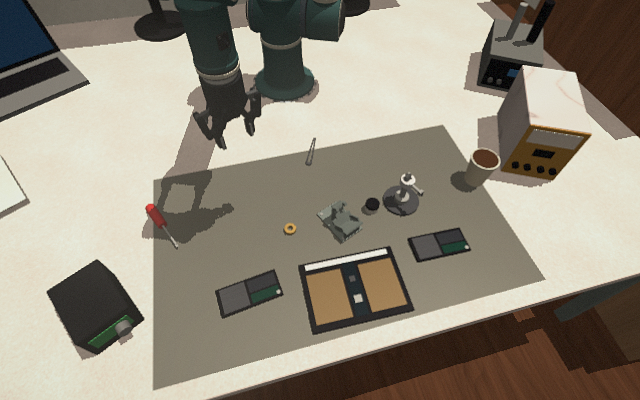

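View pics/top16.png

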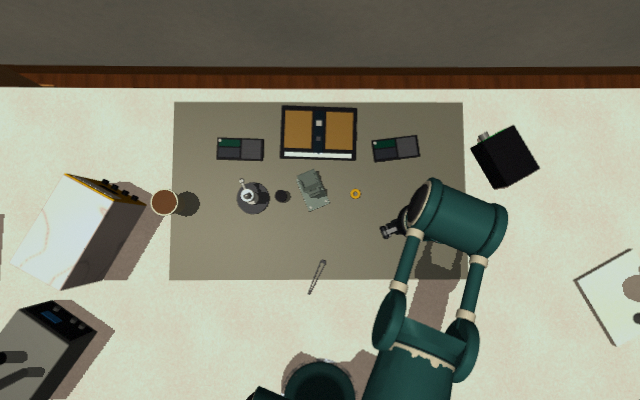

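The collar sits at shoulder height with its rod along the flat, the foot is still centred on the plate, and the bystanders are where they were. I'm handing the job in.

```bash
python3 -c "
from station import *
print(sign_off()); print(sense()['t'])"
```

```text
the job is handed in; nothing more can be done
None
the job is handed in; nothing more can be done
```

The job is handed in: the stand is upright in the middle of the plate with the collar fully down on the shoulder, and nothing is holding it. It took about 29 s; `sign_off()` reports no verdict.

- **Pillar:** I gripped it by the post along its axis, lifted it straight up out of the rest, turned it upright and set it down with about 6 N of contact. It did not move in pictures taken over the 2.5 s after release, and its foot was within about 1 mm of the plate's centre in both views.
- **Collar:** I gripped it across the rod, turned it 55.7° to match the pillar's flat and lowered it in steps of 2 mm, then 0.5 mm. It went past the top of the D with no contact force and landed on the shoulder at a tool height of 0.0827 m (0.0826 m predicted), with about 4 N.
- **Last pictures:** The collar is at shoulder height with its rod along the flat, the foot is still on the plate's centre, and the bystanders look to be where they were.
- **Small disagreements:** The collar and its rod sit 1–2 px (roughly 2–4 mm) off the drawn prediction. That is about the bore's 2 mm clearance plus the camera error. While I was positioning, the arm's measured pose took about a second to settle, drifting up to 2 mm, so I waited it out before the fit.

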